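# Set down the tablet station's leg and load its wells

### The arm

A 7-joint arm with a two-finger parallel gripper is mounted at the origin on the work surface. World frame = base frame: x ahead of the robot, y to its left, z up, the work surface at z = 0. Lengths are in mm, angles in rad, forces in N, time in s.
With the tool pointing down it reaches from about 400 to 875 mm from the base axis. Payload 4.4 kg.
Tool frame: the origin (TCP) lies at the very end of the fingers, on their centre line; the grasp point (between the pads) lies 19 mm behind it; z points along the fingers, y is the line along which they close (so a half turn about z gives the same grasp; the last joint's range is limited). The gripper opens to 85 mm and grips with 20 to 120 N. Pads are 22 mm wide; open, the fingers measure 114 mm over their backs; the gripper's body (76 mm by 85 mm) begins 54 mm behind the grasp point. The pads swing forward as they close: fully open they stand 13 mm farther back than shut.
Start: joints at [-1.266, 0.628, 0.038, 1.517, -0.027, 0.996, -0.02], TCP at [235.512, 605.848, 208.913] pointing down, gripper open.
Joint ranges: [-3.06, 3.06], [-0.37, 2.12], [-1.25, 1.32], [0.18, 2.47], [-1.1, 4.24], [0.23, 1.98], [-2.94, 2.94]. Speed limits (rad/s): [2.57, 2.57, 3.14, 3.14, 3.14, 3.14, 3.14].

### API

Orientations are given as [roll, pitch, yaw] about the fixed x, y, z axes, in that order (R = Rz(yaw) Ry(pitch) Rx(roll)).
In Python, from cell import ctrl gives the robot as it stands.
- The arm moves only by the tool step_arm, never from a script. Its argument "series" is a list that holds one entry, the list of rows, each a list of 7 numbers: the turn, a rotation vector about the tool's x, y, z as a fraction of full scale, then the shift along the tool's x, y, z as a fraction of full scale, then the closure, from 0 (fully open) to 1 (shut). In form: [[[ax, ay, az, tx, ty, tz, gripper], ...]]. A call has 1 to 12 rows; each row shifts and turns the commanded pose from where the row before left it, along the tool's axes as they then stand; what a row does not reach is not made up. Full scale, the value 1, is 150 mm for a shift and 45 degrees for a turn. A row lasts 1/10 s, in which the tool goes at most 50 mm and 8.59 degrees, less where a joint would pass 70% of its speed; a pose out of reach is approached as far as the arm can. A call with a number of a shift or a turn outside -1 to 1 is refused whole. A call with a gripper value outside its range is refused whole. The fingers move at their own pace and stop on an object; the grip force is fixed at half the most. Time passes only in rows, so rows that do not move let the fingers close. It gives the time, the measured TCP pose, the force, the opening and the grip force at its end, in the units of the state.
- ctrl.read_state(): the state, without advancing time (a new reading comes with each control period).
- ctrl.get_image(name): name is "scene" or "top" or "wrist"; returns a dict with "img" (384x512x3 uint8, red, green, blue), "fx", "fy", "cx", "cy" (pixels), "R" (3x3) and "t" (3): a world point X has camera coordinates R X + t. Camera axes: x right, y down, z forward; pixel columns grow to the right and rows downward; lengths in mm; the calibration is good to about 2 mm. A picture is of the moment at which its call begins. There is no depth.
- ctrl.finish_job(): hands the job in; it is judged then, once.
Trained networks look in a picture, given as the dict that the camera call returned (one of the last four; its "shot" number tells which), for a name from the list of things; names that differ only in an ending like _2 or _b are one class to them, and where a whole thing is asked for, a point or a joint stands for the part that bears it (a point fixed in the world has none). Each returns a list of dicts, best first, with "score" (0 to 1); they miss things now and then, are a little off and sometimes report something else, mostly with a low value. They report only what shows in the picture. A call takes as long as a camera call. They do not tell look-alikes from the thing itself.
- ctrl.recognise(picture, thing): "centre" ([column, row] in pixels, amid what is visible of it).
The state is a dict: "clock": time; "qpos": joint angles; "qd": joint speeds; "tau": joint torques, N m; "eef_pos": TCP position; "tool_rot": TCP orientation; "force": force on the tool from outside, world axes, zero at the start; "torque": the same for the moment, N m; "width": finger opening in mm; "gripper_force": force on a finger pad.
Only numpy, scipy, OpenCV 4.12 (cv2) and the standard library are available. Lean on these libraries where they do the work, as an engineer would, in place of code of your own. Each camera call takes 0.05 s, during which the arm holds its last target. There are 200 camera calls.

### The job

Get the tablet station ready for the hand-out: slide the loose packing plate under the raised leg so that the foot will land in the middle of the plate's marked square, let go of it, then crank the leg down until its foot stands firmly on the plate (the crank grows heavier; about a quarter turn past first touch, do not force it) and let go of the crank. Only once the leg stands, put every tablet from the clipboard into the tray, lying in a well of its own. Leave the bottles, the cup and the finger clip where they are.

Things in the scene. Friction and masses are not known exactly. Their poses are not given: they have to be found in the camera images.
- station: Fixed tablet station: grey tray, 130 x 190 mm, 70 to 90 mm above the table, 2 x 3 wells, joined to a cranked leg. Origin: on the table under the vertical leg and crank axis. +y points from leg to tray centre (200 mm off). Leg tube: 56 mm dia over all, 60 to 138 mm high. A bracket joins tray and leg, 70 to 84 mm high. Tray stands on posts at y 250 to 300 mm; nothing stands under the leg.
- crank (a joint): Crank angle, rad. Grows as the crank turns clockwise seen from above; the leg comes down 3.0 mm per rad. At 0 the crank arm points along the station's +x. Starts at 0 to 5; may go several turns. Turning takes a steady 0.28 N m (6 N at the knob) while the foot is free; once it bears, the load at the knob grows by about 1.8 N per further rad. The crank stays where it is left.
- knob: Upright black crank knob, 22 mm dia, 48 mm tall, 154 to 202 mm above the table, 50 mm from the crank axis. Origin: on its own axis, at its foot, 152 mm above the table. It spins freely on its pin, so a hand holding it need not turn. The crank arm lies just below it (top 152 mm above the table).
- foot_pad: Round rubber foot of the leg, 42 mm dia, 12 mm thick. Origin: centre of its underside. Starts 33 to 48 mm above the table. Its mounting is sprung: after first touch each further rad of crank presses it on the plate by 30 N more. A quarter turn past first touch is firm, over 2.5 rad past is forcing it. Bearing on the plate, its underside stays 10 mm above the table.
- plate: Loose plywood packing plate, 180 x 80 x 10 mm, 0.35 kg, lying flat. Origin: centre of its underside. Its x runs along its length towards the end with the marked square. An upright aluminium fin stands near the other end.
- plate_mark (a point): Centre of the 50 mm square outlined in black on the plate's upper face, 55 mm from the plate centre along plate +x, 10 mm above its underside.
- plate_fin (a point): Grip point of the upright fin: 36 mm long (plate x), 14 mm thick (plate y), top 70 mm above the plate's underside; this point is at 50 mm height, 70 mm from the plate centre along plate -x (125 mm from the mark).
- tab0: A white round tablet, 30 mm dia, 20 mm thick, 25 g; 3 to 5 of the five are there (None if absent). Origin: its centre; its z is its round axis. Starts lying flat on the fixed wooden clipboard (240 x 170 mm, 4 mm thick) at the left of the table (centre 14 mm above the table).
- tab1: A white round tablet, 30 mm dia, 20 mm thick, 25 g; 3 to 5 of the five are there (None if absent). Origin: its centre; its z is its round axis. Starts lying flat on the fixed wooden clipboard (240 x 170 mm, 4 mm thick) at the left of the table (centre 14 mm above the table).
- tab2: A white round tablet, 30 mm dia, 20 mm thick, 25 g; 3 to 5 of the five are there (None if absent). Origin: its centre; its z is its round axis. Starts lying flat on the fixed wooden clipboard (240 x 170 mm, 4 mm thick) at the left of the table (centre 14 mm above the table).
- tab3: A white round tablet, 30 mm dia, 20 mm thick, 25 g; 3 to 5 of the five are there (None if absent). Origin: its centre; its z is its round axis. Starts lying flat on the fixed wooden clipboard (240 x 170 mm, 4 mm thick) at the left of the table (centre 14 mm above the table).
- tab4: A white round tablet, 30 mm dia, 20 mm thick, 25 g; 3 to 5 of the five are there (None if absent). Origin: its centre; its z is its round axis. Starts lying flat on the fixed wooden clipboard (240 x 170 mm, 4 mm thick) at the left of the table (centre 14 mm above the table).
- well0 (a point): Centre of the floor of one well, 80 mm above the table: a square pocket 42 x 42 mm and 10 mm deep; its sides are parallel to the station's x and y. Well pitch 64 mm both ways. A tablet lying flat in it has its centre 10 mm above this point.
- well1 (a point): Centre of the floor of one well, 80 mm above the table: a square pocket 42 x 42 mm and 10 mm deep; its sides are parallel to the station's x and y. Well pitch 64 mm both ways. A tablet lying flat in it has its centre 10 mm above this point.
- well2 (a point): Centre of the floor of one well, 80 mm above the table: a square pocket 42 x 42 mm and 10 mm deep; its sides are parallel to the station's x and y. Well pitch 64 mm both ways. A tablet lying flat in it has its centre 10 mm above this point.
- well3 (a point): Centre of the floor of one well, 80 mm above the table: a square pocket 42 x 42 mm and 10 mm deep; its sides are parallel to the station's x and y. Well pitch 64 mm both ways. A tablet lying flat in it has its centre 10 mm above this point.
- well4 (a point): Centre of the floor of one well, 80 mm above the table: a square pocket 42 x 42 mm and 10 mm deep; its sides are parallel to the station's x and y. Well pitch 64 mm both ways. A tablet lying flat in it has its centre 10 mm above this point.
- well5 (a point): Centre of the floor of one well, 80 mm above the table: a square pocket 42 x 42 mm and 10 mm deep; its sides are parallel to the station's x and y. Well pitch 64 mm both ways. A tablet lying flat in it has its centre 10 mm above this point.
- water1: Clear water bottle, 60 mm dia, 200 mm tall, loose; not part of the job, leave it alone. Origin: centre of its underside.
- gel: Hand gel bottle, 64 mm dia, 170 mm tall, loose; not part of the job, leave it alone. Origin: centre of its underside.
- dropper: Small amber dropper bottle, 32 mm dia, 70 mm tall, loose; not part of the job, leave it alone. Origin: centre of its underside.
- cup: Clear plastic cup, 72 mm rim, 90 mm tall, loose; not part of the job, leave it alone. Origin: centre of its underside.
- oximeter: White finger-clip oximeter, 58 x 32 x 28 mm, loose; not part of the job, leave it alone. Origin: centre of its underside.
There are look-alikes about, which are no part of the job. What is shaped like the plate but green or orange is not meant.

How it is judged:
By the outcome, as a careful person would: the job done as asked, in the order asked, and still so for the second after the job is handed in, with the robot touching nothing.
Of tab0, tab1, tab2, tab3, tab4 only 3 to 5 are there at a start; the rules pass over those that are not, and their reading is None.
At some moment in a run one of tab0, tab1, tab2, tab3, tab4 may be knocked a few centimetres aside while the robot is not near it.
Once in a run the grip may slacken for a moment while it holds something.
It also fails if it takes over 210 s, if anything falls off the work surface, if the arm or the gripper's body presses on something with over 40 N, if the wrist force passes 120 N, or if a joint passes its speed limit or range.

## Working session

There is one attempt and no reset: what is moved stays moved. The work goes in short steps, Python scripts to look and compute and a tool call to move; the robot and the scene stay as the last step left them, time stands still between calls to the robot, and variables do not carry over. Pictures are saved under pics/ and viewed, at most 14 in all, crops included, and the job is handed in when it is done.

Besides the shell and the picture viewer there is one more tool, called after "Request:" as name(argument=value, ...), one argument or row to a line, values as JSON. step_arm: Moves the arm, as the interface text tells. Shift numbers are shares of 150 mm and turn numbers shares of 45 degrees, none past 1 either way. Its arguments: {"type":"object","properties":{"series":{"type":"array","items":{"type":"array","items":{"type":"array","items":{"type":"number","minimum":-1,"maximum":1}}}}},"required":["series"]}

```bash
ls; mkdir -p pics
cat > h.py <<'E'
import numpy as np, cv2
from cell import ctrl
def ray(p,uv):
    R=np.array(p["R"]);t=np.array(p["t"]);d=R.T@np.array([(uv[0]-p["cx"])/p["fx"],(uv[1]-p["cy"])/p["fy"],1]);return -R.T@t,d
def at(p,uv,z):
    o,d=ray(p,uv);return (o+d*(z-o[2])/d[2])[:2]
def proj(p,X):
    c=np.array(p["R"])@np.array(X,float)+np.array(p["t"]);return np.array([c[0]/c[2]*p["fx"]+p["cx"],c[1]/c[2]*p["fy"]+p["cy"]])
def shot(n,f=None):
    p=ctrl.get_image(n)
    if f: cv2.imwrite("pics/"+f,cv2.resize(p["img"][:,:,::-1],None,fx=1.5,fy=1.5,interpolation=cv2.INTER_CUBIC))
    return p
E
python3 - <<'E'
from h import *
np.set_printoptions(precision=1,suppress=True)
s=ctrl.read_state();print(s)
H=dict(station=80,knob=176,foot_pad=40,plate=5,plate_mark=10,plate_fin=50,tab0=14,water1=100,gel=85,dropper=35,cup=45,oximeter=14,crank=150,well0=80)
for n in("top","scene"):
    p=shot(n,n+"0.png");print(n,p["fx"],-np.array(p["R"]).T@p["t"])
    for k in H:
        try:
            for r in ctrl.recognise(p,k)[:6]:print(k,round(r["score"],2),np.array(r["centre"]),at(p,r["centre"],H[k]))
        except Exception as e:print(k,e)
E
```

```text
pics
{'clock': 0.0, 'qpos': array([-1.3,  0.6,  0. ,  1.5, -0. ,  1. , -0. ]), 'qd': array([ 0.,  0., -0., -0.,  0.,  0.,  0.]), 'tau': array([  0. , -56.3,   1.2, -19.3,   0. ,   0. ,  -0. ]), 'eef_pos': array([235.3, 605.2, 208. ]), 'tool_rot': array([-3.1,  0. ,  2.8]), 'force': array([ 0.3, -0.2, -0.1]), 'torque': array([ 0., -0.,  0.]), 'gripper_force': 0.0, 'width': 85.52308677788088}
top 352.6768607131399 [ 443.4   -5.5 1255.2]
station 0.65 [260.4 196.9] [526.7  -6.3]
foot_pad 0.75 [262.2 198.5] [523.8 -12.4]
foot_pad 0.42 [345.  144.8] [ 702.7 -305.9]
plate 0.9 [347.4 275.1] [ 251.4 -300.1]
plate 0.77 [356.5 198.9] [ 515.1 -345.4]
plate 0.76 [299.9 110.7] [ 840.6 -158.4]
plate 0.52 [258.7 195.3] [537.9  -0.5]
plate_mark 0.89 [300.3 108.8] [ 846.  -159.5]
plate_mark 0.79 [347.6 276.6] [ 247.  -299.4]
plate_mark 0.78 [354.2 197.9] [ 518.6 -336.2]
plate_mark 0.74 [258.7 195.9] [535.4  -0.4]
plate_fin 0.93 [353.3 201.1] [ 505.4 -321.9]
plate_fin 0.88 [347.7 276.2] [ 254.6 -290.3]
plate_fin 0.68 [297.3 110.1] [ 828.8 -143.9]
tab0 0.51 [166.8 219.2] [462.2 325.8]
tab0 0.51 [158.1 2
[... 1104 characters left out ...]
.8] [ 852.9 -153.7]
plate_fin 0.91 [284.1 130.6] [ 282.5 -247.5]
plate_fin 0.71 [207.5 154.3] [ 561.8 -280.6]
plate_fin 0.57 [145.5 223.7] [ 841.9 -114.7]
tab0 0.54 [377.8 304.7] [471.3 394. ]
tab0 0.51 [361.2 283.2] [462.9 328.9]
tab0 0.49 [348.6 305.1] [529.9 356.9]
tab0 0.48 [399.6 291.6] [401.4 397.5]
tab0 0.45 [377.8 262.3] [383.5 306.3]
tab0 0.2 [271.5 198. ] [481.  -35.2]
water1 0.71 [163.6 161.3] [ 711.3 -268.7]
gel 0.89 [285.7 312.8] [692.4 321.1]
dropper 0.51 [361.8 280.6] [469.  332.2]
dropper 0.43 [179.8 134.5] [ 583.4 -444.1]
cup 0.94 [361.8 356. ] [603.1 471. ]
crank 0.66 [228.8 131.6] [ 507.4 -228.7]
crank 0.23 [397.  289.5] [492.1 431.8]
well0 0.97 [267.3 199.9] [532.5  16.4]
```

View pics/top0.png

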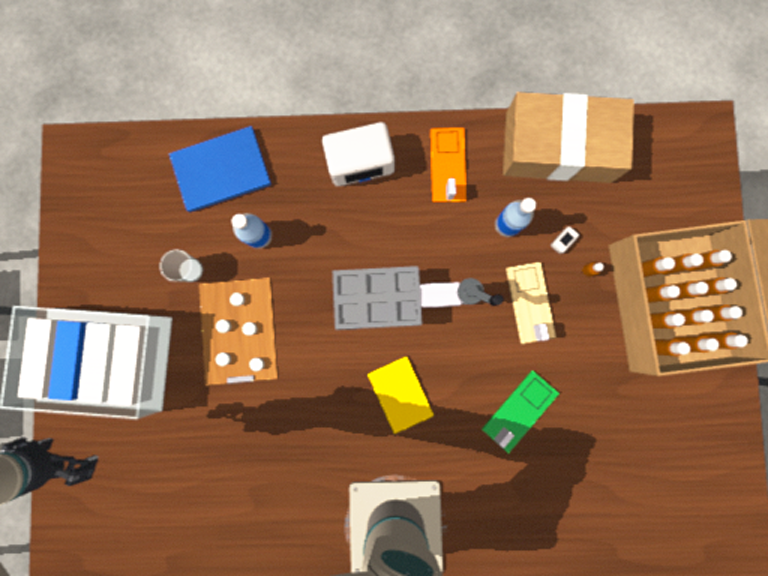

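View pics/scene0.png

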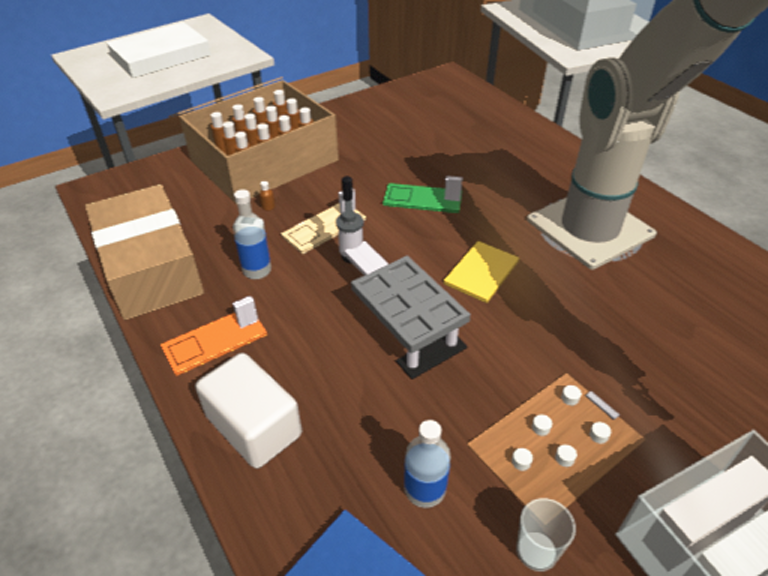

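Top view shows: the plywood plate (square at ~(350,186) px unscaled, fin at ~(361,221)), the grey tray centre (251,198), leg ~(315,195), knob ~(331,200) and five tablets on the clipboard. Green, orange and yellow plates are look-alikes. I'll segment the plate and the tray, and start moving toward the plate.

```bash
cat >> h.py <<'E'
def rect(p,m,near,z):
    """min-area rectangle (world, plane z) of the mask blob nearest to pixel"""
    cs,_=cv2.findContours(m.astype(np.uint8),cv2.RETR_EXTERNAL,cv2.CHAIN_APPROX_NONE)
    cs=[c for c in cs if cv2.contourArea(c)>150]
    c=min(cs,key=lambda c:np.linalg.norm(c[:,0].mean(0)-near))
    W=np.array([at(p,q,z) for q in c[:,0]],np.float32)
    return cv2.minAreaRect(W)
def plan(wps,pos=None,yaw=None,g=0):
    """wps: (x,y,z,yaw_deg,grip,n) -> tool-frame rows, tool kept pointing down"""
    s=ctrl.read_state();pos=np.array(s["eef_pos"] if pos is None else pos);yaw=np.degrees(s["tool_rot"][2]) if yaw is None else yaw
    out=[]
    for x,y,z,w,g,n in wps:
        d=(np.array([x,y,z])-pos)/n; dw=((w-yaw+180)%360-180)/n
        for i in range(n):
            c,sn=np.cos(np.radians(yaw)),np.sin(np.radians(yaw))
            out.append([0,0,round(-dw/45,3),*[round(v/150,3) for v in (c*d[0]+sn*d[1],sn*d[0]-c*d[1],-d[2])],g]); yaw+=dw
        pos=np.array([x,y,z])
    print(out)
E
python3 - <<'E'
from h import *
p=shot("top");im=p["img"];hsv=cv2.cvtColor(im,cv2.COLOR_RGB2HSV)
for q in[(345,200),(354,212),(235,198),(251,208),(310,196)]:print(q,hsv[q[1],q[0]],im[q[1],q[0]])
m=(hsv[...,0]>15)&(hsv[...,0]<32)&(hsv[...,1]>40)&(hsv[...,1]<160)&(hsv[...,2]>150)
print("plate",rect(p,m,(352,200),10))
m=(hsv[...,1]<40)&(hsv[...,2]>60)&(hsv[...,2]<160)
print("tray",rect(p,m,(251,198),90))
s=ctrl.read_state();print(s["eef_pos"],s["tool_rot"])
plan([(420,250,320,180,0,9),(420,-100,320,180,0,8),(400,-240,320,180,0,3)])
E
```

```text
(345, 200) [ 23 105 250] [250 225 147]
(354, 212) [ 27  73 255] [255 248 182]
(235, 198) [ 60   2 166] [165 166 165]
(251, 208) [ 15   3 167] [167 166 165]
(310, 196) [ 90   4 114] [112 114 114]
plate ((507.02313232421875, -333.13238525390625), (183.96597290039062, 84.52369689941406), 8.496005058288574)
tray ((530.343994140625, -189.98098754882812), (72.35295867919922, 53.036537170410156), 88.35570526123047)
[235.53056615 605.84916043 208.9230744 ] [ 3.14156064e+00 -2.77033707e-05  2.77072838e+00]
[[0, 0, np.float64(-0.052), np.float64(-0.223), np.float64(-0.196), np.float64(-0.082), 0], [0, 0, np.float64(-0.052), np.float64(-0.215), np.float64(-0.205), np.float64(-0.082), 0], [0, 0, np.float64(-0.052), np.float64(-0.206), np.float64(-0.214), np.float64(-0.082), 0], [0, 0, np.float64(-0.052), np.float64(-0.197), np.float64(-0.222), np.float64(-0.082), 0], [0, 0, np.float64(-0.052), np.float64(-0.188), np.float64(-0.23), np.float64(-0.082), 0], [0, 0, np.float64(-0.052), np.float64(-0.178), np.float64(-0.238), np.float64(-0.082), 0], [0, 0, np.float64(-0.052), np.float64(-0.168), np.f
[... 459 characters left out ...]
loat64(-0.0), 0], [0, 0, np.float64(-0.0), np.float64(-0.0), np.float64(-0.292), np.float64(-0.0), 0], [0, 0, np.float64(-0.0), np.float64(-0.0), np.float64(-0.292), np.float64(-0.0), 0], [0, 0, np.float64(-0.0), np.float64(-0.0), np.float64(-0.292), np.float64(-0.0), 0], [0, 0, np.float64(-0.0), np.float64(-0.0), np.float64(-0.292), np.float64(-0.0), 0], [0, 0, np.float64(-0.0), np.float64(-0.0), np.float64(-0.292), np.float64(-0.0), 0], [0, 0, np.float64(-0.0), np.float64(0.044), np.float64(-0.311), np.float64(-0.0), 0], [0, 0, np.float64(-0.0), np.float64(0.044), np.float64(-0.311), np.float64(-0.0), 0], [0, 0, np.float64(-0.0), np.float64(0.044), np.float64(-0.311), np.float64(-0.0), 0]]
```

Request:
step_arm(
  series=[
    [[0,0,-0.053,-0.22,-0.2,-0.08,0],[0,0,-0.053,-0.21,-0.21,-0.08,0],[0,0,-0.053,-0.2,-0.21,-0.08,0],[0,0,-0.053,-0.2,-0.22,-0.08,0],[0,0,-0.053,-0.19,-0.23,-0.08,0],[0,0,-0.053,-0.18,-0.24,-0.08,0],[0,0,-0.053,-0.17,-0.245,-0.08,0],[0,0,-0.053,-0.16,-0.25,-0.08,0],[0,0,-0.053,-0.15,-0.26,-0.08,0],[0,0,0,0,-0.3,0,0],[0,0,0,0,-0.3,0,0],[0,0,0,0,-0.3,0,0]],
  ],
)

```text
clock: 2.75
eef_pos: [420.9, 112.9, 317.2]
tool_rot: [3.141, 0.001, -3.138]
force: [0.5, 0.4, -0.1]
width: 85.5
gripper_force: 0.0
```

Request:
step_arm(
  series=[
    [[0,0,0,0,-0.3,0,0],[0,0,0,0,-0.3,0,0],[0,0,0,0,-0.3,0,0],[0,0,0,0,-0.3,0,0],[0,0,0,0,-0.3,0,0],[0,0,0,0,-0.3,0,0],[0,0,0,0,-0.3,0,0],[0,0,0,0,-0.3,0,0],[0,0,0,0,-0.3,0,0],[0,0,0,0,0,0,0]],
  ],
)

```text
clock: 3.75
eef_pos: [420.7, -297.4, 317.1]
tool_rot: [-3.136, -0.0, 3.136]
force: [-1.0, 0.3, -0.2]
width: 85.5
gripper_force: 0.0
```

```bash
sed -i 's/out.append(\[0,0,round(-dw\/45,3),\*\[round(v\/150,3)/out.append([0,0,round(float(-dw)\/45,3),*[round(float(v)\/150,3)/' h.py
python3 - <<'E'
from h import *
np.set_printoptions(precision=1,suppress=True)
s=ctrl.read_state();print(s["eef_pos"],s["tool_rot"],s["qpos"])
p=shot("wrist","w1.png");print(p["fx"],-np.array(p["R"]).T@p["t"],p["R"])
for X in[(561,-325,10),(438,-343,70)]:print(proj(p,X)*1.5)
E
```

```text
[ 420.7 -297.4  317.1] [-3.1 -0.   3.1] [ 0.3  0.3  0.3  1.7 -0.1  1.1  2.3]
319.21821175112217 [ 346.1 -296.3  482.9] [[ 0.   1.  -0. ]
 [ 1.  -0.   0.3]
 [ 0.3 -0.  -1. ]]
[356.5 347.6]
[329.7 248. ]
```

View pics/w1.png

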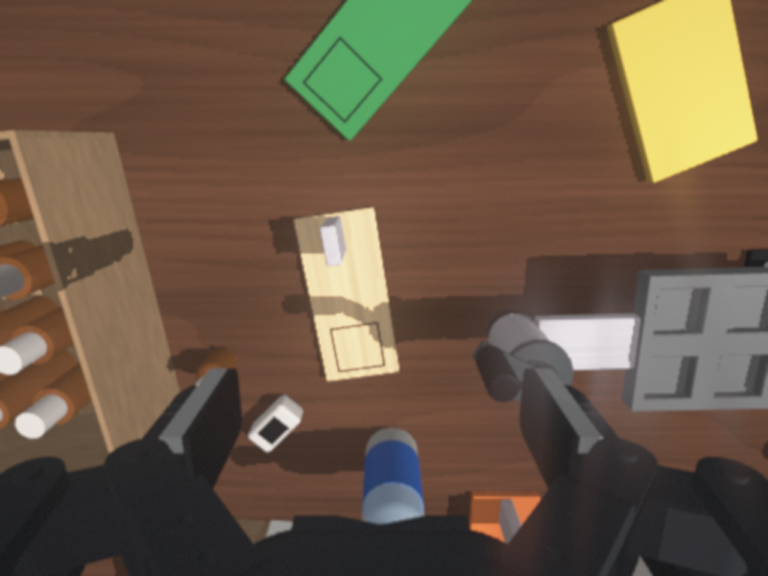

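Wrist view confirms the plywood plate: mark at (357,347), fin at (332,240), leg tube around (525,340). Predictions match. Now I'll refine plate and station from this and the top image.

Run:
```python
from h import *
np.set_printoptions(precision=1,suppress=True)
p=shot("wrist");hsv=cv2.cvtColor(p["img"],cv2.COLOR_RGB2HSV)
m=(hsv[...,0]>12)&(hsv[...,0]<32)&(hsv[...,1]>40)&(hsv[...,1]<170)&(hsv[...,2]>110)
print("plate w",rect(p,m,(235,195),10))
for k,z in(("plate_mark",10),("plate_fin",50),("knob",178),("foot_pad",40)):
    for r in ctrl.recognise(p,k)[:2]:print(k,r["score"],np.array(r["centre"])*1.5,at(p,r["centre"],z))
p=shot("top","tt.png");im=p["img"];hsv=cv2.cvtColor(im,cv2.COLOR_RGB2HSV)
m=(hsv[...,1]<30)&(hsv[...,2]>60)&(hsv[...,2]<200);roi=np.zeros_like(m);roi[172:226,215:283]=1
m=(m&roi).astype(np.uint8);m=cv2.morphologyEx(m,cv2.MORPH_CLOSE,np.ones((7,7)))
print("tray",rect(p,m,(251,198),90))
c=im[165:235,200:360][:,:,::-1];cv2.imwrite("pics/c1.png",cv2.resize(c,None,fx=5,fy=5,interpolation=cv2.INTER_CUBIC))
```

```text
plate w ((505.3658447265625, -332.1399841308594), (184.70481872558594, 83.42337036132812), 8.411266326904297)
plate_mark 0.86 [340.8 291. ] [ 497.6 -334.6]
plate_mark 0.78 [360.6  52.9] [ 272.9 -310.8]
plate_fin 0.97 [342.9 291.5] [ 485.3 -329.1]
plate_fin 0.56 [360.3  52.3] [ 278.7 -309.5]
knob 0.61 [485.4 373. ] [ 504.9 -219.6]
knob 0.4 [267.1 423.2] [ 545.  -376.3]
foot_pad 0.46 [493.2 309.3] [ 507.2 -182.8]
tray ((523.4359130859375, 21.289932250976562), (128.4451446533203, 195.1866455078125), 1.3312360048294067)
```

View pics/c1.png

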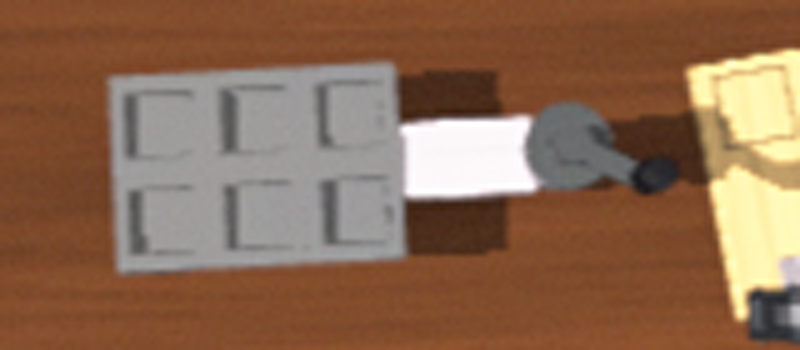

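Run:
```python
from h import *
np.set_printoptions(precision=1,suppress=True)
p=shot("top")
f=lambda u,v,z:at(p,(200+(u+.5)/5-.5,165+(v+.5)/5-.5),z)
C=[f(u,v,90) for u,v in((110,76),(393,62),(406,256),(118,272))];print(np.array(C))
c=np.mean(C,0);ym=(C[0]+C[3]-C[1]-C[2]);xm=C[0]+C[1]-C[2]-C[3]
print("c",c,"ang",np.degrees(np.arctan2(-ym[0],ym[1])),np.degrees(np.arctan2(xm[1],xm[0])),"size",np.linalg.norm(ym)/2,np.linalg.norm(xm)/2)
y=ym/np.linalg.norm(ym);print("leg from tray",c-200*y)
print("tube top",f(568,147,138),"knob",f(656,172,202))
q=shot("wrist")
L=np.array([526,-183]);
for z in(40,60,138):print(z,proj(q,(*(c-200*y),z))*1.5)
```

```text
[[586.8 121.3]
 [590.6 -67.3]
 [461.7 -71.6]
 [456.5 118.6]]
c [523.9  25.2] ang 1.3542505884116736 1.5386353949836094 size 189.42674741915076 129.6559083556071
leg from tray [ 528.6 -174.7]
tube top [ 527.  -173.7] knob [ 505.7 -215.7]
40 [493.9 328.6]
60 [498.7 336.5]
138 [521.9 375.2]
```

Run:
```python
from h import *
q=shot("wrist");im=cv2.resize(q["img"][150:290,260:440][:,:,::-1],None,fx=4.4,fy=4.4,interpolation=cv2.INTER_CUBIC)
a=np.linspace(0,2*np.pi,40)
def circ(c,r,z,col):
    P=np.array([(proj(q,(c[0]+r*np.cos(t),c[1]+r*np.sin(t),z))-[260,150]+.5)*4.4-.5 for t in a]);cv2.polylines(im,[P.astype(int)],True,col,1)
L=(527.8,-174.3)
circ(L,28,60,(0,255,0));circ(L,28,138,(0,255,255));circ((505.7,-215.7),11,202,(0,0,255));circ(L,21,40,(255,0,255))
c=np.cos(np.radians(1.4));s=np.sin(np.radians(1.4))
T=np.array([(proj(q,(L[0]+c*x-s*y,L[1]+s*x+c*y,90))-[260,150]+.5)*4.4-.5 for x,y in((-65,105),(65,105),(65,295),(-65,295))])
cv2.polylines(im,[T.astype(int)],True,(0,255,0),1);cv2.imwrite("pics/c2.png",im)
```

```text
(no output)
```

View pics/c2.png

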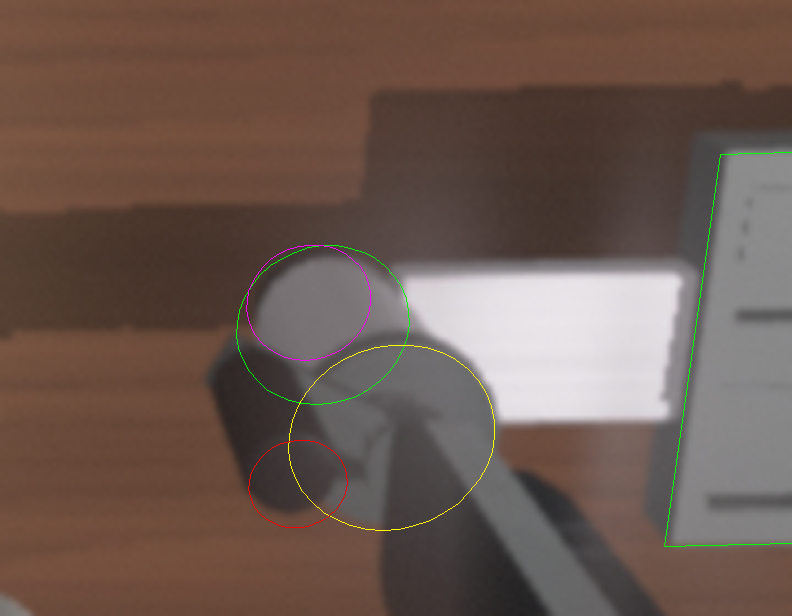

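Overlay matches: leg axis about (528,-174), knob about (505,-217). Next: grasp the fin at (437,-343).

Run:
```python
from h import *
plan([(436.8,-342.9,180,188.4,0,4),(436.8,-342.9,33,188.4,0,4)])
```

```text
[[0, 0, -0.045, -0.023, -0.089, 0.228, 0], [0, 0, -0.045, -0.02, -0.09, 0.228, 0], [0, 0, -0.045, -0.016, -0.091, 0.228, 0], [0, 0, -0.045, -0.013, -0.091, 0.228, 0], [0, 0, -0.0, -0.0, 0.0, 0.245, 0], [0, 0, -0.0, -0.0, 0.0, 0.245, 0], [0, 0, -0.0, -0.0, 0.0, 0.245, 0], [0, 0, -0.0, -0.0, 0.0, 0.245, 0]]
```

Request:
step_arm(
  series=[
    [[0,0,-0.045,-0.023,-0.09,0.228,0],[0,0,-0.045,-0.02,-0.09,0.228,0],[0,0,-0.045,-0.016,-0.09,0.228,0],[0,0,-0.045,-0.013,-0.09,0.228,0],[0,0,0,0,0,0.245,0],[0,0,0,0,0,0.245,0],[0,0,0,0,0,0.245,0],[0,0,0,0,0,0.245,0],[0,0,0,0,0,0,0],[0,0,0,0,0,0,0]],
  ],
)

```text
clock: 5.25
eef_pos: [436.4, -343.5, 33.3]
tool_rot: [3.141, -0.001, -2.996]
force: [0.4, -0.1, 0.4]
width: 85.6
gripper_force: 0.0
```

Run:
```python
from h import *
p=shot("wrist","w2.png")
s=ctrl.read_state();print(s["eef_pos"],s["tool_rot"])
```

```text
[ 437.24322023 -344.21854567   34.4354381 ] [-3.14013731e+00  1.26048135e-03 -2.99627049e+00]
```

View pics/w2.png

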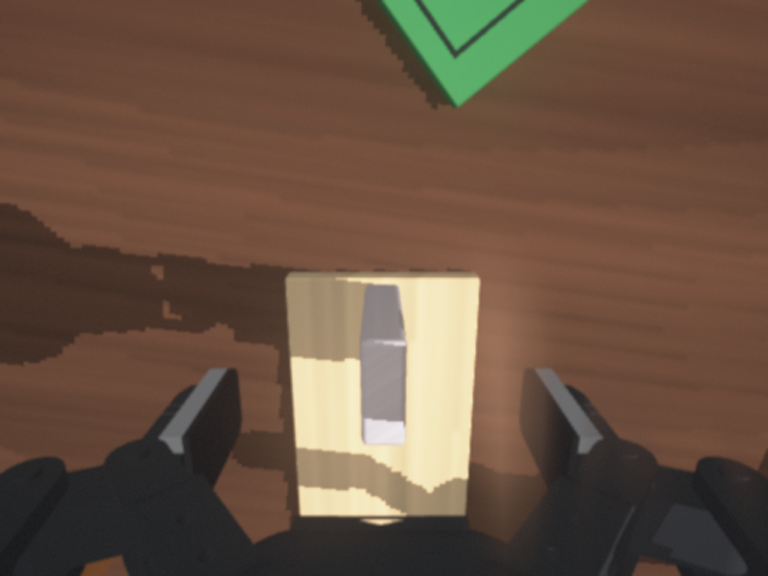

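Fin is centred between the fingers at (384,390), plate edge square with the tool. Close.

Request:
step_arm(
  series=[
    [[0,0,0,0,0,0,1],[0,0,0,0,0,0,1],[0,0,0,0,0,0,1],[0,0,0,0,0,0,1],[0,0,0,0,0,0,1],[0,0,0,0,0,0,1],[0,0,0,0,0,0,1]],
  ],
)

```text
clock: 6.0
eef_pos: [436.4, -343.3, 33.5]
tool_rot: [3.141, 0.0, -2.996]
force: [-0.7, 2.5, 5.8]
width: 12.6
gripper_force: 59.7
```

Run:
```python
from h import *
p=shot("top");im=p["img"];hsv=cv2.cvtColor(im,cv2.COLOR_RGB2HSV)
s=ctrl.read_state();e=s["eef_pos"];print(e,s["tool_rot"],s["width"],s["gripper_force"])
plan([(e[0]-32.6,e[1]+150.2,e[2],np.degrees(s["tool_rot"][2]),1,10)])
```

```text
[ 436.44525054 -343.27627823   33.44108636] [ 3.14120894e+00  1.13209134e-04 -2.99595609e+00] 12.278905414928342 59.733436703681946
[[0, 0, -0.0, 0.007, 0.102, -0.0, 1], [0, 0, -0.0, 0.007, 0.102, -0.0, 1], [0, 0, -0.0, 0.007, 0.102, -0.0, 1], [0, 0, -0.0, 0.007, 0.102, -0.0, 1], [0, 0, -0.0, 0.007, 0.102, -0.0, 1], [0, 0, -0.0, 0.007, 0.102, -0.0, 1], [0, 0, -0.0, 0.007, 0.102, -0.0, 1], [0, 0, -0.0, 0.007, 0.102, -0.0, 1], [0, 0, -0.0, 0.007, 0.102, -0.0, 1], [0, 0, -0.0, 0.007, 0.102, -0.0, 1]]
```

Request:
step_arm(
  series=[
    [[0,0,0,0.007,0.1,0,1],[0,0,0,0.007,0.1,0,1],[0,0,0,0.007,0.1,0,1],[0,0,0,0.007,0.1,0,1],[0,0,0,0.007,0.1,0,1],[0,0,0,0.007,0.1,0,1],[0,0,0,0.007,0.1,0,1],[0,0,0,0.007,0.1,0,1],[0,0,0,0.007,0.1,0,1],[0,0,0,0.007,0.1,0,1],[0,0,0,0,0,0,1]],
  ],
)

```text
clock: 7.15
eef_pos: [403.9, -193.5, 33.4]
tool_rot: [3.139, -0.0, -2.994]
force: [1.0, 0.6, 9.3]
width: 12.6
gripper_force: 60.3
```

Run:
```python
from h import *
np.set_printoptions(precision=1,suppress=True)
s=ctrl.read_state();print(s["eef_pos"],s["tool_rot"],s["width"],s["force"])
p=shot("scene");q=shot("top")
def crop(p,X,n,h,w,f):
    u,v=proj(p,X).astype(int);return cv2.resize(p["img"][v-h:v+h,u-w:u+w][:,:,::-1],(2*w*f,2*h*f),interpolation=cv2.INTER_CUBIC),(u-w,v-h)
a,o=crop(p,(500,-190,50),0,50,65,6);b,o2=crop(q,(480,-190,50),0,50,65,6)
print(o,o2);cv2.imwrite("pics/c3.png",cv2.resize(np.vstack([a,b])[:, :],(390,600)) if 0 else a);cv2.imwrite("pics/c4.png",b)
L=(527.8,-174.3)
for c,o in((p,o),(q,o2)):
  print("foot pred",[(proj(c,(*L,z))-o+.5)*6-.5 for z in(10,40,138)])
```

```text
[ 403.9 -193.5   33.4] [ 3.1 -0.  -3. ] 12.562088933907448 [1.  0.6 9.3]
(np.int64(173), np.int64(112)) (np.int64(249), np.int64(159))
foot pred [array([369.4, 400.3]), array([367.1, 358. ]), array([358.9, 209.6])]
foot pred [array([356.6, 228.2]), array([363.5, 224.5]), array([388.8, 210.9])]
```

View pics/c3.png

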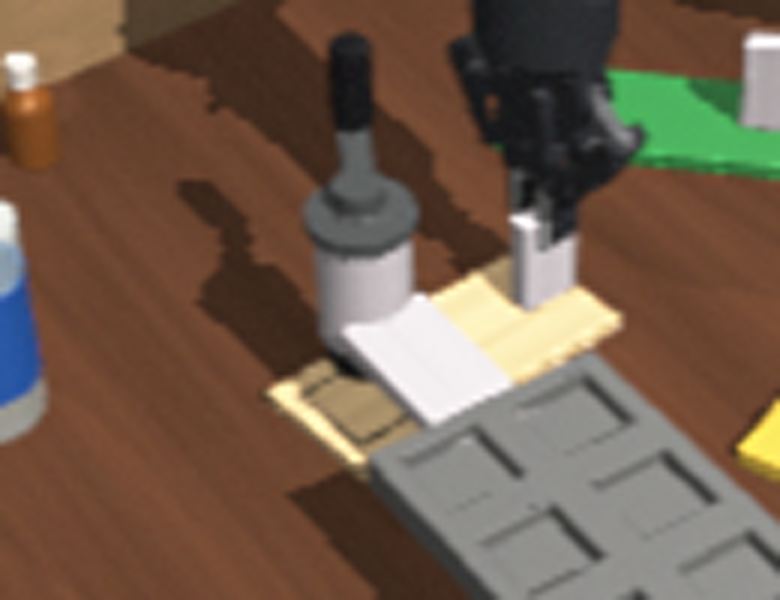

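Scene crop: the mark is under the leg, its square's corners about (302,386) and (365,443); the plate end's corners are (268,394) and (362,466). Check these against the leg axis.

Run:
```python
from h import *
np.set_printoptions(precision=1,suppress=True)
p=shot("scene");o=(173,112)
f=lambda u,v,z=10:at(p,((u+.5)/6-.5+o[0],(v+.5)/6-.5+o[1]),z)
th=np.radians(8.4);x=np.array([np.cos(th),np.sin(th)]);y=np.array([-x[1],x[0]])
print("mark from corners", f(302,386)-25*x+25*y, f(365,443)-25*x-25*y)
print("mark from end", f(268,394)-35*x+40*y, f(362,466)-35*x-40*y)
print("near end corner (622,322)", f(622,322)+145*x-40*y)
print("leg head z138", f(361,213,138))
fin=np.array([403.9,-193.5]);print("mark from grip",fin+125*x)
```

```text
mark from corners [ 523.5 -182.4] [ 525.3 -176.3]
mark from end [ 529.5 -173.5] [ 527.5 -178.9]
near end corner (622,322) [ 530.4 -170.5]
leg head z138 [ 528.3 -171.4]
mark from grip [ 527.6 -175.2]
```

View pics/c4.png

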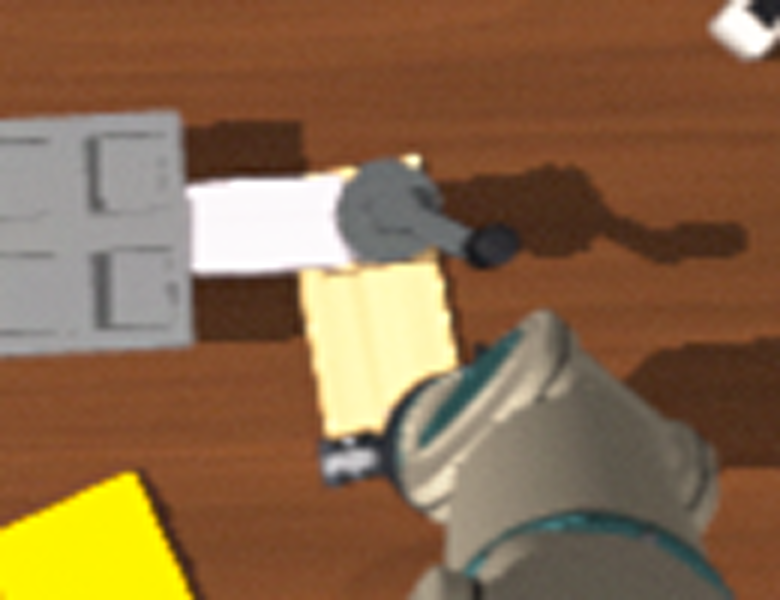

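Mark about (527,-175.5) and leg axis about (528,-173): nudge 2 mm in y, then release and rise above the knob.

Request:
step_arm(
  series=[
    [[0,0,0,-0.004,0.014,0,1],[0,0,0,0,0,0,1],[0,0,0,0,0,0,0],[0,0,0,0,0,0,0],[0,0,0,0,0,0,0],[0,0,0,0,0,0,0],[0,0,0,0,0,-0.3,0],[0,0,0,0,0,-0.3,0],[0,0,0,0,0,-0.3,0],[0,0,0,0,0,-0.3,0],[0,0,0,0,0,-0.3,0],[0,0,0,0,0,0,0]],
  ],
)

```text
clock: 8.5
eef_pos: [407.6, -196.0, 263.2]
tool_rot: [-3.137, 0.01, -2.996]
force: [0.1, -0.5, -0.3]
width: 85.3
gripper_force: 0.0
```

Run:
```python
from h import *
np.set_printoptions(precision=1,suppress=True)
s=ctrl.read_state();e=s["eef_pos"];print(e,s["tool_rot"],s["width"],s["force"])
p=shot("wrist","w3.png")
L=(528,-173.3)
for X in((*L,10),(*L,138),(505.5,-216.5,202),(505.5,-216.5,154)):print(proj(p,X)*1.5)
th=np.radians(8.4);x=np.array([np.cos(th),np.sin(th)]);y=np.array([-x[1],x[0]])
plan([(505.5,-216.5,e[2],188.4,0,3)])
```

```text
[ 407.6 -196.   263.2] [-3.1  0.  -3. ] 85.29615619352309 [ 0.1 -0.5 -0.3]
[386.3 351. ]
[387.9 429.9]
[318.7 453.4]
[328.  406.6]
[[0, 0, -0.0, -0.212, -0.08, -0.006, 0], [0, 0, -0.0, -0.212, -0.08, -0.006, 0], [0, 0, -0.0, -0.211, -0.08, -0.006, 0]]
```

View pics/w3.png

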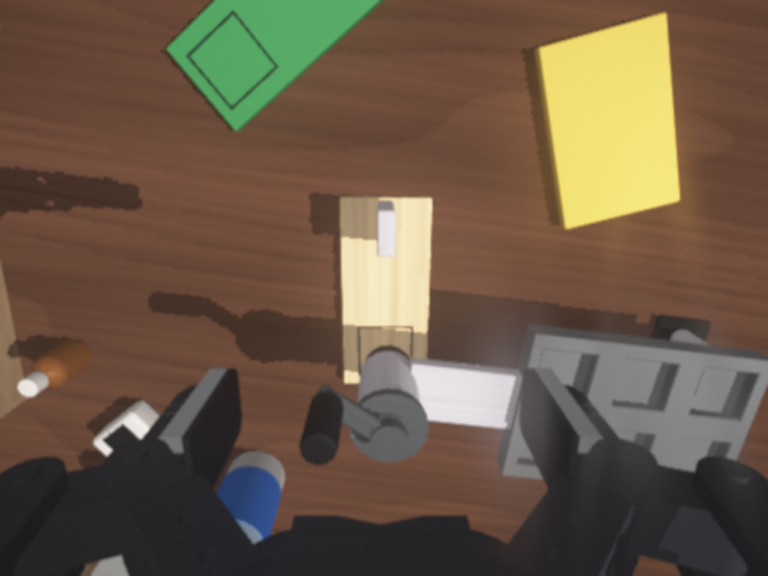

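Wrist view: the square spans columns 359–413 (centre 386) with its near line at row 327. The leg prediction at plate height is (386,351), so the mark is centred to about 2 mm. Knob is about (503,-216).

Request:
step_arm(
  series=[
    [[0,0,0,-0.2,-0.08,0,0],[0,0,0,-0.21,-0.08,0,0],[0,0,0,-0.2,-0.075,0,0],[0,0,0,0,0,0,0],[0,0,0,0,0,0.22,0],[0,0,0,0,0,0.22,0],[0,0,0,0,0,0.21,0],[0,0,0,0,0,0,0]],
  ],
)

```text
clock: 9.35
eef_pos: [495.4, -213.9, 156.0]
tool_rot: [3.136, -0.01, -2.997]
force: [-0.6, 0.5, 0.0]
width: 85.5
gripper_force: 0.0
```

Run:
```python
from h import *
np.set_printoptions(precision=1,suppress=True)
s=ctrl.read_state();e=s["eef_pos"];print(e,s["tool_rot"],s["force"])
p=shot("wrist","w4.png")
```

```text
[ 495.4 -213.9  156. ] [ 3.1 -0.  -3. ] [-0.6  0.5  0. ]
```

View pics/w4.png

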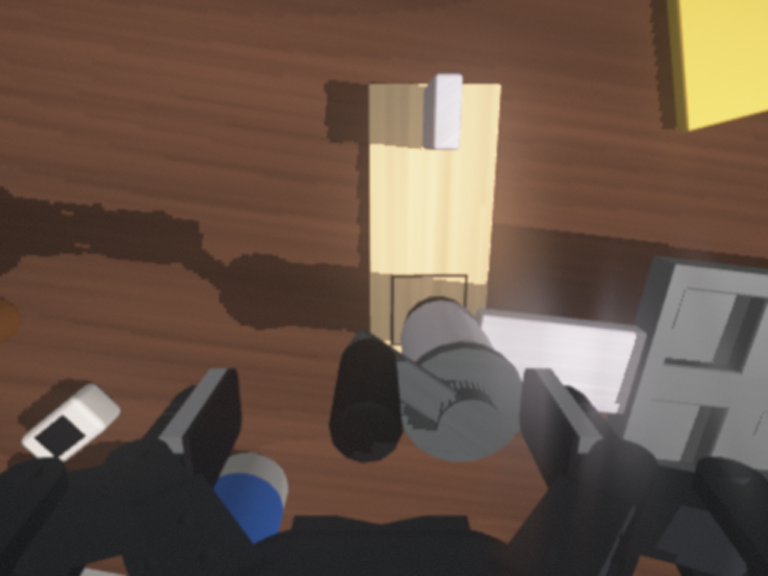

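Knob stands between the open fingers at (367,400), slightly left of centre. Shift, then close.

Request:
step_arm(
  series=[
    [[0,0,0,-0.048,-0.023,-0.055,0],[0,0,0,0,0,0,0.4],[0,0,0,0,0,0,1],[0,0,0,0,0,0,1],[0,0,0,0,0,0,1],[0,0,0,0,0,0,1],[0,0,0,0,0,0,1],[0,0,0,0,0,0,1]],
  ],
)

```text
clock: 10.2
eef_pos: [507.5, -217.4, 169.3]
tool_rot: [3.14, -0.0, -2.996]
force: [-1.9, 2.9, 6.4]
width: 19.2
gripper_force: 58.5
```

```bash
cat >> h.py <<'E'
def crank(n,dth,L=(528.,-173.3),r=50,start=None,z=None):
    s=ctrl.read_state();e=s["eef_pos"]
    a=np.arctan2(e[1]-L[1],e[0]-L[0]) if start is None else start
    print("pos",e,"yaw",np.degrees(s["tool_rot"][2]),"r",np.hypot(e[1]-L[1],e[0]-L[0]),"ang",np.degrees(a),"F",s["force"],"w",s["width"])
    F=s["force"];print("tangential against",F[0]*-np.sin(a)+F[1]*np.cos(a),"radial",F[0]*np.cos(a)+F[1]*np.sin(a))
    plan([(L[0]+r*np.cos(a-dth*(i+1)),L[1]+r*np.sin(a-dth*(i+1)),e[2] if z is None else z,np.degrees(s["tool_rot"][2]),1,1) for i in range(n)])
E
python3 -c "
from h import *
crank(11,0.4)"
```

```text
pos [ 507.50249526 -217.35590247  169.33977414] yaw -171.65665729460358 r 48.590845262868 ang -114.95073430553866 F [-1.87109235  2.90865796  6.38242772] w 19.161756943644345
tangential against -2.9234497121633236 radial -1.84789596731228
[[0, 0, -0.0, 0.099, 0.085, -0.0, 1], [0, 0, -0.0, 0.05, 0.123, -0.0, 1], [0, 0, -0.0, -0.001, 0.132, -0.0, 1], [0, 0, -0.0, -0.053, 0.121, -0.0, 1], [0, 0, -0.0, -0.096, 0.091, -0.0, 1], [0, 0, -0.0, -0.124, 0.047, -0.0, 1], [0, 0, -0.0, -0.132, -0.005, -0.0, 1], [0, 0, -0.0, -0.12, -0.056, -0.0, 1], [0, 0, -0.0, -0.088, -0.099, -0.0, 1], [0, 0, -0.0, -0.043, -0.125, -0.0, 1], [0, 0, -0.0, 0.009, -0.132, -0.0, 1]]
```

```bash
cat >> h.py <<'E'
def crank2(n,dth,adeg):
    s=ctrl.read_state();e=s["eef_pos"];a=np.radians(adeg)
    crank(n,dth,L=(e[0]-50*np.cos(a),e[1]-50*np.sin(a)))
E
python3 -c "
from h import *
crank2(11,0.4,-118)"
```

```text
pos [ 507.50249526 -217.35590247  169.33977414] yaw -171.65665729460358 r 49.999999999999964 ang -117.99999999999996 F [-1.87109235  2.90865796  6.38242772] w 19.161756943644345
tangential against -3.017608688279542 radial -1.6897678923380663
[[0, 0, -0.0, 0.089, 0.098, -0.0, 1], [0, 0, -0.0, 0.044, 0.125, -0.0, 1], [0, 0, -0.0, -0.008, 0.132, -0.0, 1], [0, 0, -0.0, -0.059, 0.118, -0.0, 1], [0, 0, -0.0, -0.101, 0.086, -0.0, 1], [0, 0, -0.0, -0.126, 0.04, -0.0, 1], [0, 0, -0.0, -0.132, -0.012, -0.0, 1], [0, 0, -0.0, -0.117, -0.063, -0.0, 1], [0, 0, -0.0, -0.083, -0.103, -0.0, 1], [0, 0, -0.0, -0.036, -0.127, -0.0, 1], [0, 0, -0.0, 0.016, -0.131, -0.0, 1]]
```

Request:
step_arm(
  series=[
    [[0,0,0,0.09,0.1,0,1],[0,0,0,0.045,0.125,0,1],[0,0,0,-0.008,0.132,0,1],[0,0,0,-0.06,0.118,0,1],[0,0,0,0,0,0,1]],
  ],
)

```text
clock: 10.7
eef_pos: [487.1, -148.2, 169.4]
tool_rot: [3.141, -0.001, -2.994]
force: [-1.7, 1.9, 6.6]
width: 18.9
gripper_force: 60.1
```

```bash
python3 -c "
from h import *
crank(2,0.4)
for z,c in((202,'top'),(202,'wrist')):
  p=shot(c)
  for r in ctrl.recognise(p,'knob')[:2]: print(c,r['score'],at(p,r['centre'],178))
"
```

```text
pos [ 487.06629532 -148.15559138  169.43137375] yaw -171.55399642946335 r 48.03966552094721 ang 148.43877900822488 F [-1.74562902  1.92742507  6.55748755] w 18.948824511069503
tangential against -0.7286445226436012 radial 2.4962502338175714
[[0, 0, -0.0, -0.094, 0.091, -0.0, 1], [0, 0, -0.0, -0.128, 0.036, -0.0, 1]]
wrist 0.88 [ 483.98706082 -149.81482146]
wrist 0.29 [ 522.52594923 -280.17762456]
```

```bash
python3 -c "
from h import *
crank2(11,0.4,149.5)
p=shot('scene');u,v=proj(p,(510,-170,110)).astype(int)
cv2.imwrite('pics/c5.png',cv2.resize(p['img'][v-50:v+50,u-60:u+60][:,:,::-1],None,fx=5,fy=5,interpolation=cv2.INTER_CUBIC))
"
```

```text
pos [ 487.06087547 -148.23404062  169.42357861] yaw -171.63927564702928 r 50.000000000000036 ang 149.50000000000003 F [-1.64670826  3.5830634   7.95582888] w 19.02194613120288
tangential against -2.251504290991127 radial 3.2373939877500812
[[0, 0, -0.0, -0.102, 0.085, -0.0, 1], [0, 0, -0.0, -0.127, 0.038, -0.0, 1], [0, 0, -0.0, -0.132, -0.014, -0.0, 1], [0, 0, -0.0, -0.116, -0.064, -0.0, 1], [0, 0, -0.0, -0.082, -0.104, -0.0, 1], [0, 0, -0.0, -0.034, -0.128, -0.0, 1], [0, 0, -0.0, 0.018, -0.131, -0.0, 1], [0, 0, -0.0, 0.068, -0.114, -0.0, 1], [0, 0, -0.0, 0.107, -0.078, -0.0, 1], [0, 0, -0.0, 0.129, -0.031, -0.0, 1], [0, 0, -0.0, 0.131, 0.022, -0.0, 1]]
```

View pics/c5.png

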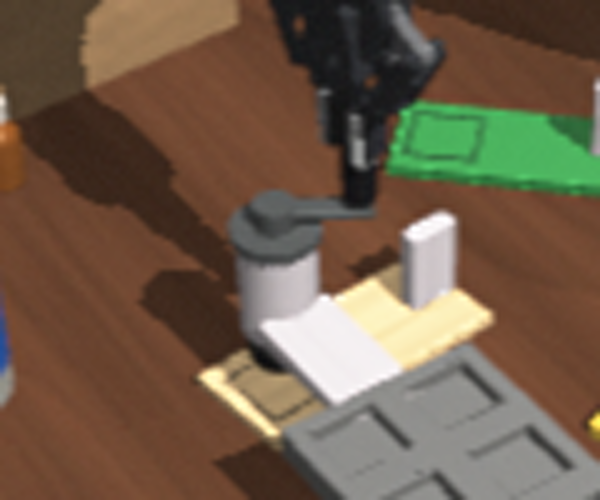

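The crank follows the hand and the plate is in place. Continue.

Request:
step_arm(
  series=[
    [[0,0,0,-0.102,0.085,0,1],[0,0,0,-0.127,0.038,0,1],[0,0,0,-0.132,-0.014,0,1],[0,0,0,-0.116,-0.064,0,1],[0,0,0,-0.082,-0.104,0,1],[0,0,0,-0.034,-0.128,0,1],[0,0,0,0.018,-0.131,0,1],[0,0,0,0.068,-0.114,0,1],[0,0,0,0.107,-0.078,0,1],[0,0,0,0.13,-0.03,0,1],[0,0,0,0.131,0.022,0,1]],
  ],
)

```text
clock: 12.05
eef_pos: [522.7, -222.5, 169.6]
tool_rot: [-3.141, 0.007, -2.996]
force: [7.8, 5.2, -0.8]
width: 18.7
gripper_force: 59.3
```

```bash
python3 -c "
from h import *
crank(1,0.4)
crank2(11,0.4,149.5-11*22.918)
"
```

```text
pos [ 522.65912908 -222.47098351  169.55500929] yaw -171.6410643158495 r 49.46019128019853 ang -96.19907028979732 F [ 7.77969187  5.24582746 -0.81852248] w 18.726833674328457
tangential against 7.167740447155978 radial -6.055229829300782
[[0, 0, -0.0, 0.12, 0.055, -0.0, 1]]
pos [ 522.65912908 -222.47098351  169.55500929] yaw -171.6410643158495 r 50.00000000000001 ang -102.59799999999997 F [ 7.77969187  5.24582746 -0.81852248] w 18.726833674328457
tangential against 6.448227837069297 radial -6.8163530692515035
[[0, 0, -0.0, 0.112, 0.071, -0.0, 1], [0, 0, -0.0, 0.075, 0.109, -0.0, 1], [0, 0, -0.0, 0.027, 0.13, -0.0, 1], [0, 0, -0.0, -0.026, 0.13, -0.0, 1], [0, 0, -0.0, -0.074, 0.11, -0.0, 1], [0, 0, -0.0, -0.111, 0.072, -0.0, 1], [0, 0, -0.0, -0.13, 0.023, -0.0, 1], [0, 0, -0.0, -0.129, -0.029, -0.0, 1], [0, 0, -0.0, -0.107, -0.077, -0.0, 1], [0, 0, -0.0, -0.069, -0.113, -0.0, 1], [0, 0, -0.0, -0.019, -0.131, -0.0, 1]]
```

Request:
step_arm(
  series=[
    [[0,0,0,0.112,0.071,0,1],[0,0,0,0.075,0.11,0,1],[0,0,0,0.027,0.13,0,1]],
  ],
)

```text
clock: 12.35
eef_pos: [482.0, -185.0, 169.6]
tool_rot: [-3.136, 0.004, -2.999]
force: [4.4, -6.3, -4.1]
width: 19.1
gripper_force: 59.4
```

```bash
python3 -c "
from h import *
crank(1,0.4,L=(529.5,-173.3))
"
```

```text
pos [ 481.95720054 -185.02240966  169.64721093] yaw -171.81811071858436 r 48.966648538164335 ang -166.14911766308643 F [ 4.43797986 -6.25849348 -4.1032408 ] w 19.09132255678696
tangential against 7.1389431125785405 radial -2.8106755552913336
[[0, 0, -0.0, -0.007, 0.131, -0.0, 1]]
```

Request:
step_arm(
  series=[
    [[0,0,0,-0.026,0.13,0,1],[0,0,0,-0.074,0.11,0,1],[0,0,0,-0.111,0.072,0,1]],
  ],
)

```text
clock: 12.65
eef_pos: [501.9, -131.7, 169.4]
tool_rot: [3.141, -0.006, -2.998]
force: [-5.7, -3.2, 8.7]
width: 19.0
gripper_force: 60.5
```

```bash
python3 -c "
from h import *
crank(1,0.4,L=(529.5,-173.3))
p=shot('scene')
for z in (10,15,20,25,30): print(z,[proj(p,(528+dx,-173.3+dy,z)) for dx,dy in((0,0),(15,15))])
u,v=proj(p,(528,-173,25)).astype(int)
cv2.imwrite('pics/c6.png',cv2.resize(p['img'][v-22:v+22,u-28:u+28][:,:,::-1],None,fx=13,fy=13,interpolation=cv2.INTER_CUBIC));print(u-28,v-22)
"
```

```text
pos [ 501.88860341 -131.66021249  169.36263895] yaw -171.77178722172667 r 49.96259726858256 ang 123.54840916348445 F [-5.74154052 -3.21839602  8.66800877] w 18.97934646224944
tangential against 6.563728754353279 radial 0.4907396179627339
[[0, 0, -0.0, -0.128, 0.032, -0.0, 1]]
10 [array([234.26355663, 178.5128199 ]), array([232.61948214, 183.07095173])]
15 [array([234.19956301, 177.35287568]), array([232.55028877, 181.91005312])]
20 [array([234.13522489, 176.18668692]), array([232.48071862, 180.74283283])]
25 [array([234.07053946, 175.01420307]), array([232.41076858, 179.56923906])]
30 [array([234.00550392, 173.83537301]), array([232.34043554, 178.38921948])]
206 153
```

View pics/c6.png

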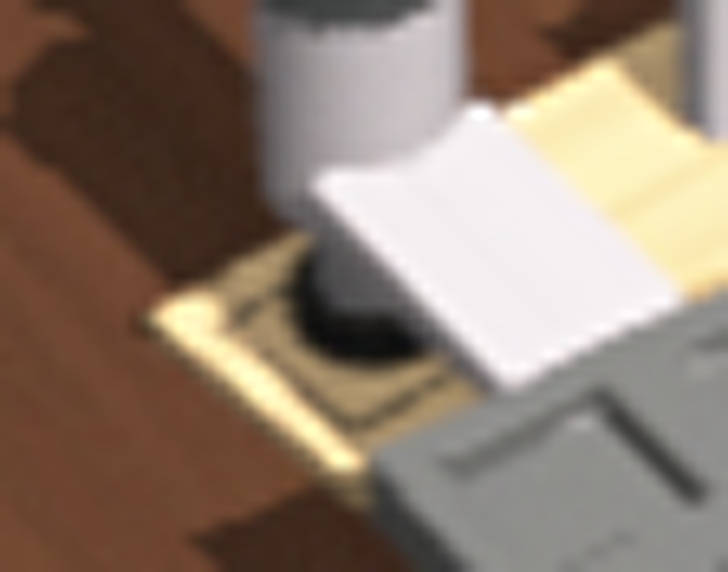

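Foot is still about 8 mm above the plate, centred over the square (foot at (365,320), square centre about (355,330)). Continue in small steps while watching the tangential force (about 7 N while free).

Request:
step_arm(
  series=[
    [[0,0,0,-0.13,0.023,0,1],[0,0,0,-0.129,-0.029,0,1],[0,0,0,-0.107,-0.077,0,1]],
  ],
)

```text
clock: 13.0
eef_pos: [560.2, -132.1, 169.2]
tool_rot: [3.137, -0.004, -2.994]
force: [-4.9, 2.9, 7.1]
width: 19.6
gripper_force: 42.7
```

```bash
python3 -c "
from h import *
crank(1,0.4,L=(529.5,-173.3))
"
```

```text
pos [ 560.23041926 -132.08608156  169.24313116] yaw -171.5219437099142 r 51.40958803241766 ang 53.29060743361393 F [-4.89977632  2.92300677  7.12215083] w 19.630165360298133
tangential against 5.675287748971073 radial -0.585564276015381
[[0, 0, -0.0, -0.066, -0.117, -0.0, 1]]
```

Request:
step_arm(
  series=[
    [[0,0,0,-0.069,-0.113,0,1],[0,0,0,-0.019,-0.131,0,1]],
  ],
)

```text
clock: 13.2
eef_pos: [580.5, -166.0, 169.3]
tool_rot: [3.136, -0.001, -2.993]
force: [-4.2, 6.4, 7.4]
width: 19.0
gripper_force: 58.5
```

```bash
python3 -c "
from h import *
crank(1,0.4,L=(529.5,-173.3))
crank2(8,0.3,-102.6-11*22.918)
"
```

```text
pos [ 580.52582143 -165.95937428  169.30690947] yaw -171.48427971876973 r 51.55113227307924 ang 8.18646088488368 F [-4.22006245  6.37243041  7.36653777] w 19.040361874799828
tangential against 6.9084107220653905 radial -3.269657111738992
[[0, 0, -0.0, 0.037, -0.13, -0.0, 1]]
pos [ 580.52582143 -165.95937428  169.30690947] yaw -171.48427971876973 r 50.00000000000005 ang 5.301999999999999 F [-4.22006245  6.37243041  7.36653777] w 19.040361874799828
tangential against 6.735122117416102 radial -3.6131601675798777
[[0, 0, -0.0, 0.02, -0.098, -0.0, 1], [0, 0, -0.0, 0.048, -0.087, -0.0, 1], [0, 0, -0.0, 0.072, -0.069, -0.0, 1], [0, 0, -0.0, 0.089, -0.045, -0.0, 1], [0, 0, -0.0, 0.098, -0.016, -0.0, 1], [0, 0, -0.0, 0.099, 0.013, -0.0, 1], [0, 0, -0.0, 0.09, 0.042, -0.0, 1], [0, 0, -0.0, 0.074, 0.067, -0.0, 1]]
```

```bash
cat >> h.py <<'E'
def edge():
    v=[]
    for k in range(3):
        p=ctrl.get_image("scene");g=p["img"].astype(float).mean(2)
        c=g[174:187,232:237].mean(1);v.append(c)
    c=np.mean(v,0);i=np.argmin(c[:9]);h=(c[i]+c[i:].max())/2
    j=next(j for j in range(i,len(c)) if c[j]>h);print("foot edge row",174+j-1+(h-c[j-1])/(c[j]-c[j-1]),c.round())
def rd():
    crank(1,0.3,L=(529.5,-173.3));edge()
E
python3 -c "
from h import *
edge()"
```

```text
foot edge row 182.2820476858345 [102.  88.  84.  81.  55.  27.  18.  18.  53. 133. 115. 106. 134.]
```

Request:
step_arm(
  series=[
    [[0,0,0,0.02,-0.1,0,1],[0,0,0,0.048,-0.088,0,1]],
  ],
)

```text
clock: 13.55
eef_pos: [575.6, -195.2, 169.4]
tool_rot: [3.137, 0.003, -2.993]
force: [0.8, 7.4, 5.4]
width: 18.8
gripper_force: 58.9
```

```bash
python3 -c "
from h import *
rd()"
```

```text
pos [ 575.61767267 -195.15660872  169.38987912] yaw -171.48751859241082 r 51.03480260453855 ang -25.357737761826673 F [0.83092221 7.44283774 5.40161108] w 18.762893824811492
tangential against 7.08158898604615 radial -2.4366704194594675
[[0, 0, -0.0, 0.073, -0.07, -0.0, 1]]
foot edge row 182.30284334763948 [103.  88.  84.  81.  62.  28.  19.  16.  50. 133. 115. 106. 133.]
```

Request:
step_arm(
  series=[
    [[0,0,0,0.072,-0.069,0,1],[0,0,0,0.09,-0.045,0,1]],
  ],
)

```text
clock: 13.9
eef_pos: [555.9, -216.1, 169.5]
tool_rot: [3.139, 0.006, -2.993]
force: [4.7, 7.4, 2.4]
width: 18.7
gripper_force: 58.7
```

```bash
python3 -c "
from h import *
rd()"
```

```text
pos [ 555.91334971 -216.1319885   169.52534282] yaw -171.484670618674 r 50.32140978103627 ang -58.33896771993861 F [4.73612385 7.35580612 2.41644082] w 18.66668062295032
tangential against 7.892248717709749 radial -3.775071250745757
[[0, 0, -0.0, 0.097, -0.023, -0.0, 1]]
foot edge row 182.30010804970286 [102.  89.  84.  81.  62.  27.  19.  16.  50. 132. 115. 106. 134.]
```

The foot edge has stopped moving (row 182.30 three times) and the load is rising, so touch was about 1–1.3 rad ago. I'll add 0.4 rad more, let go and rise.

Request:
step_arm(
  series=[
    [[0,0,0,0.098,-0.016,0,1],[0,0,0,0.033,0,0,1],[0,0,0,0,0,0,1]],
  ],
)

```text
clock: 14.35
eef_pos: [535.9, -222.7, 169.4]
tool_rot: [3.141, 0.005, -2.995]
force: [4.3, 4.3, 3.4]
width: 18.7
gripper_force: 58.9
```

```bash
python3 -c "
from h import *
rd()"
```

```text
pos [ 535.86186321 -222.73426968  169.44136444] yaw -171.57686814114948 r 49.84195343333799 ang -82.66671982058442 F [4.25756991 4.31344152 3.44980737] w 18.6966839301839
tangential against 4.773315800905246 radial -3.7347202710730434
[[0, 0, -0.0, 0.098, 0.016, -0.0, 1]]
foot edge row 182.30269541778975 [102.  89.  84.  81.  61.  28.  19.  16.  50. 132. 115. 106. 134.]
```

Request:
step_arm(
  series=[
    [[0,0,0,0,0,0,0],[0,0,0,0,0,0,0],[0,0,0,0,0,0,0],[0,0,0,0,0,0,0],[0,0,0,0,0,-0.2,0],[0,0,0,0,0,-0.3,0],[0,0,0,0,0,-0.3,0],[0,0,0,0,0,0,0]],
  ],
)

```text
clock: 15.3
eef_pos: [536.4, -227.2, 295.1]
tool_rot: [-3.135, 0.01, -2.997]
force: [-0.1, -0.2, -0.4]
width: 85.6
gripper_force: 0.0
```

Run:
```python
from h import *
np.set_printoptions(precision=1,suppress=True)
s=ctrl.read_state();print(s["eef_pos"],s["tool_rot"],s["width"]);edge()
p=shot("wrist")
for r in ctrl.recognise(p,"knob")[:2]:print(r["score"],at(p,r["centre"],178))
p=shot("top")
for r in ctrl.recognise(p,"tab0")[:7]:print(r["score"],at(p,r["centre"],14))
# tablets by brightness on clipboard (top faces, z=24)
hsv=cv2.cvtColor(p["img"],cv2.COLOR_RGB2HSV)
m=((hsv[...,1]<40)&(hsv[...,2]>170)).astype(np.uint8);m[:, :135]=0;m[:,188:]=0;m[:188]=0;m[262:]=0
n,l,st,ce=cv2.connectedComponentsWithStats(m)
for i in range(1,n):print(st[i],ce[i],at(p,ce[i],24))
```

```text
[ 536.4 -227.2  295.1] [-3.1  0.  -3. ] 85.62692959860759
foot edge row 182.30583310829059 [103.  88.  84.  81.  61.  28.  19.  17.  50. 132. 115. 106. 134.]
0.71 [ 530.6 -223.7]
0.6 [536.   -5.8]
0.58 [462.8 386.1]
0.57 [532.6 355.7]
0.43 [384.3 318.9]
[154 196   8   7  51] [157.6 199. ] [533.6 355.3]
[144 213   9   8  54] [148.1 216.9] [471.8 388.9]
[162 215   8   8  55] [165.5 218.7] [464.  327.6]
[144 235   9   9  58] [147.9 239.1] [394.6 389.7]
[167 239   8   8  55] [170.5 242.5] [380.8 310.9]
[152 251  17   4  52] [159.8 252.3] [348.  348.5]
```

Foot bears and the crank is released; total about 1.5 rad past touch. Now the five tablets: go above the clipboard for a close look.

Run:
```python
from h import *
plan([(410,350,295,181.4,0.4,12)])
```

```text
[[0, 0, 0.013, 0.021, 0.326, -0.004, 0.4], [0, 0, 0.013, 0.024, 0.325, -0.004, 0.4], [0, 0, 0.013, 0.028, 0.325, -0.004, 0.4], [0, 0, 0.013, 0.031, 0.325, -0.004, 0.4], [0, 0, 0.013, 0.034, 0.324, -0.004, 0.4], [0, 0, 0.013, 0.038, 0.324, -0.004, 0.4], [0, 0, 0.013, 0.041, 0.324, -0.004, 0.4], [0, 0, 0.013, 0.044, 0.323, -0.004, 0.4], [0, 0, 0.013, 0.047, 0.323, -0.004, 0.4], [0, 0, 0.013, 0.051, 0.322, -0.004, 0.4], [0, 0, 0.013, 0.054, 0.322, -0.004, 0.4], [0, 0, 0.013, 0.057, 0.321, -0.004, 0.4]]
```

Request:
step_arm(
  series=[
    [[0,0,0.013,0.02,0.325,0,0.4],[0,0,0.013,0.025,0.325,0,0.4],[0,0,0.013,0.028,0.325,0,0.4],[0,0,0.013,0.03,0.325,0,0.4],[0,0,0.013,0.035,0.325,0,0.4],[0,0,0.013,0.038,0.325,0,0.4],[0,0,0.013,0.04,0.325,0,0.4],[0,0,0.013,0.044,0.325,0,0.4],[0,0,0.013,0.047,0.32,0,0.4],[0,0,0.013,0.05,0.32,0,0.4],[0,0,0.013,0.054,0.32,0,0.4],[0,0,0.013,0.057,0.32,0,0.4]],
  ],
)

```text
clock: 16.85
eef_pos: [410.5, 350.7, 288.1]
tool_rot: [-3.141, -0.001, -3.119]
force: [0.8, 0.6, -0.4]
width: 51.3
gripper_force: 0.0
```

```bash
cat >> h.py <<'E'
def tabs():
    p=ctrl.get_image("wrist");hsv=cv2.cvtColor(p["img"],cv2.COLOR_RGB2HSV)
    m=((hsv[...,1]<40)&(hsv[...,2]>175)).astype(np.uint8)
    n,l,st,ce=cv2.connectedComponentsWithStats(m);out=[]
    for i in range(1,n):
        w=at(p,ce[i],22)
        if st[i][4]>100 and 350<w[0]<640 and 220<w[1]<470:print(st[i],w.round(1))
    for r in ctrl.recognise(p,"tab0")[:6]:print(round(r["score"],2),at(p,r["centre"],18).round(1))
    return p
E
python3 - <<'E'
from h import *
ctrl.get_image("wrist")
p=tabs();cv2.imwrite("pics/w5.png",cv2.resize(p["img"][:,:,::-1],None,fx=1.5,fy=1.5))
s=ctrl.read_state();print(s["eef_pos"],s["tool_rot"],s["width"])
E
```

```text
[206 118  22  22 385] [378.8 313.4]
[265 131  21  21 359] [393.  392.2]
[218 180  21  19 318] [462.4 329.5]
[262 186  21  19 311] [469.8 392. ]
[238 226  19  18 274] [532.6 358.5]
0.95 [394.2 392.4]
0.91 [466.8 391.2]
0.75 [378.9 312.8]
0.62 [464.3 331.2]
0.54 [528.6 357.3]
0.34 [538.1  60.6]
[409.29720688 352.65729107 287.41257328] [-3.14116807e+00 -2.13723205e-03 -3.11174562e+00] 51.577093521799675
```

View pics/w5.png

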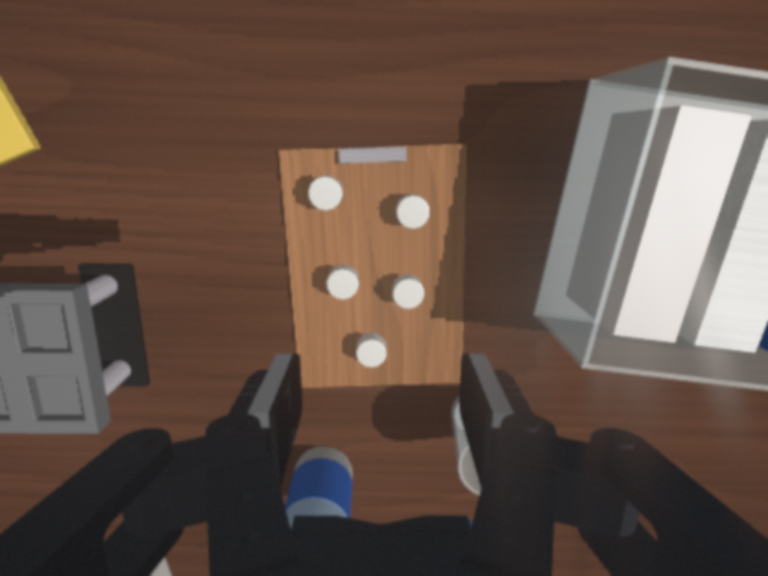

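All five tablets are on the clipboard (e.g. (371,351) px → (533,357) mm), well apart. Start with the far one.

Run:
```python
from h import *
plan([(533.1,357,70,181.6,0.4,6),(533.1,357,8,181.6,0.4,3)])
```

```text
[[0, 0, 0.0, -0.138, 0.001, 0.242, 0.4], [0, 0, 0.0, -0.138, 0.001, 0.242, 0.4], [0, 0, 0.0, -0.138, 0.001, 0.242, 0.4], [0, 0, 0.0, -0.138, 0.001, 0.242, 0.4], [0, 0, 0.0, -0.138, 0.001, 0.242, 0.4], [0, 0, 0.0, -0.138, 0.001, 0.242, 0.4], [0, 0, -0.0, -0.0, 0.0, 0.138, 0.4], [0, 0, -0.0, -0.0, 0.0, 0.138, 0.4], [0, 0, -0.0, -0.0, 0.0, 0.138, 0.4]]
```

Request:
step_arm(
  series=[
    [[0,0,0,-0.138,0.001,0.242,0.4],[0,0,0,-0.138,0.001,0.242,0.4],[0,0,0,-0.138,0.001,0.242,0.4],[0,0,0,-0.138,0.001,0.242,0.4],[0,0,0,-0.138,0.001,0.242,0.4],[0,0,0,-0.138,0.001,0.242,0.4],[0,0,0,0,0,0.138,0.4],[0,0,0,0,0,0.138,0.4],[0,0,0,0,0,0.11,0.4],[0,0,0,0,0,0,0.4],[0,0,0,0,0,0,0.4]],
  ],
)

```text
clock: 18.1
eef_pos: [536.0, 352.2, 13.3]
tool_rot: [-3.141, 0.0, -3.12]
force: [0.2, 0.4, 0.3]
width: 51.0
gripper_force: 0.0
```

Run:
```python
from h import *
p=shot("wrist","w6.png")
s=ctrl.read_state();print(s["eef_pos"],s["tool_rot"],s["force"])
for r in ctrl.recognise(p,"tab0")[:2]:print(round(r["score"],2),r["centre"],at(p,r["centre"],20).round(1))
```

```text
[536.41555972 352.78419343  14.0730763 ] [ 3.14112311e+00  1.29657580e-03 -3.11928254e+00] [ 1.05112385 -0.10227675  0.41865655]
0.97 [262.5, 226.6] [530.5 356.9]
0.78 [334.9, 110.6] [468.8 390.2]
```

Request:
step_arm(
  series=[
    [[0,0,0,0.025,0.03,0.035,0.4],[0,0,0,0,0,0,0.4],[0,0,0,0,0,0,1],[0,0,0,0,0,0,1],[0,0,0,0,0,0,1],[0,0,0,0,0,0,1],[0,0,0,0,0,0,1],[0,0,0,0,0,-0.1,1],[0,0,0,0,0,-0.3,1],[0,0,0,0,0,-0.3,1],[0,0,0,0,0,-0.2,1],[0,0,0,0,0,0,1]],
  ],
)

```text
clock: 19.4
eef_pos: [535.3, 359.1, 149.4]
tool_rot: [3.136, 0.009, -3.119]
force: [1.1, 0.1, 0.6]
width: 0.0
gripper_force: 0.0
```

Run:
```python
from h import *
p=shot("wrist")
s=ctrl.read_state();print(s["eef_pos"],s["tool_rot"],s["force"],s["width"],s["gripper_force"])
for r in ctrl.recognise(p,"tab0")[:6]:print(round(r["score"],2),r["centre"],at(p,r["centre"],s["eef_pos"][2]+10).round(1),at(p,r["centre"],14).round(1))
plan([(557.3,-37.4,133,181.4,1,9),(557.3,-37.4,90,181.4,1,2)])
```

```text
[533.54862671 358.28240858 146.59510818] [ 3.13803559  0.00514886 -3.11899173] [-0.36466885 -0.17847898 -0.21991807] 0.21174125441387315 0.0
0.98 [288.3, 101.8] [464.4 374.1] [469.3 390.3]
0.91 [252.7, 169.2] [497.8 357.8] [532.9 359.3]
0.62 [296.7, 14.3] [427.1 375.8] [398.1 393.4]
0.59 [221.0, 93.2] [461.2 342. ] [463.1 329.2]
0.58 [199.2, 4.4] [424.2 332.8] [392.7 311.7]
[[0, 0, -0.0, -0.012, -0.293, 0.008, 1], [0, 0, -0.0, -0.012, -0.293, 0.008, 1], [0, 0, -0.0, -0.012, -0.293, 0.008, 1], [0, 0, -0.0, -0.012, -0.293, 0.008, 1], [0, 0, -0.0, -0.012, -0.293, 0.008, 1], [0, 0, -0.0, -0.012, -0.293, 0.008, 1], [0, 0, -0.0, -0.012, -0.293, 0.008, 1], [0, 0, -0.0, -0.012, -0.293, 0.008, 1], [0, 0, -0.0, -0.012, -0.293, 0.008, 1], [0, 0, -0.0, -0.0, 0.0, 0.143, 1], [0, 0, -0.0, -0.0, 0.0, 0.143, 1]]
```

Missed: the grip was too shallow and the tablet is still at (533,358). Go lower and check the grip before lifting.

Request:
step_arm(
  series=[
    [[0,0,0,0.01,0,0,0.4],[0,0,0,0,0,0.2,0.4],[0,0,0,0,0,0.3,0.4],[0,0,0,0,0,0.3,0.4],[0,0,0,0,0,0.12,0.4],[0,0,0,0,0,0,0.4],[0,0,0,0,0,0,0.4],[0,0,0,0,0,0,0.4]],
  ],
)

```text
clock: 20.3
eef_pos: [531.2, 357.7, 6.1]
tool_rot: [3.141, 0.002, -3.119]
force: [-0.1, 0.6, 1.3]
width: 51.6
gripper_force: 0.0
```

Run:
```python
from h import *
p=shot("wrist","w7.png");z=[]
for i in range(6):
    s=ctrl.read_state();z.append(s["eef_pos"]);ctrl.get_image("wrist")
print(np.array(z).round(1),s["force"],s["width"])
```

```text
[[531.3 357.9   6.4]
 [531.3 357.9   6.5]
 [531.1 357.9   6.4]
 [531.  357.8   6.2]
 [530.8 357.7   6. ]
 [530.7 357.6   5.8]] [-0.24204718 -0.27213723  0.00511593] 51.30658739995816
```

Request:
step_arm(
  series=[
    [[0,0,0,-0.01,0,0.015,0.4],[0,0,0,0,0,0,1],[0,0,0,0,0,0,1],[0,0,0,0,0,0,1],[0,0,0,0,0,0,1],[0,0,0,0,0,0,1]],
  ],
)

```text
clock: 21.25
eef_pos: [531.8, 357.3, 2.6]
tool_rot: [3.142, -0.0, -3.119]
force: [0.5, 0.5, 0.6]
width: -0.0
gripper_force: 0.0
```

Run:
```python
from h import *
s=ctrl.read_state();print(s["eef_pos"],s["tool_rot"],s["force"],s["width"],s["gripper_force"])
plan([(530,357,133,181.6,1,4),(557.3,-37.4,133,181.4,1,9),(557.3,-37.4,90,181.4,1,2)])
```

```text
[531.79711938 357.31584295   2.64616771] [ 3.14154660e+00 -1.70244136e-05 -3.11891047e+00] [0.50684739 0.45861023 0.60970827] -0.028782664282666327 0.0
[[0, 0, -0.002, 0.003, -0.0, -0.217, 1], [0, 0, -0.002, 0.003, -0.0, -0.217, 1], [0, 0, -0.002, 0.003, -0.0, -0.217, 1], [0, 0, -0.002, 0.003, -0.0, -0.217, 1], [0, 0, 0.0, -0.012, -0.293, -0.0, 1], [0, 0, 0.0, -0.012, -0.293, -0.0, 1], [0, 0, 0.0, -0.012, -0.293, -0.0, 1], [0, 0, 0.0, -0.012, -0.293, -0.0, 1], [0, 0, 0.0, -0.013, -0.293, -0.0, 1], [0, 0, 0.0, -0.013, -0.293, -0.0, 1], [0, 0, 0.0, -0.013, -0.293, -0.0, 1], [0, 0, 0.0, -0.013, -0.293, -0.0, 1], [0, 0, 0.0, -0.013, -0.293, -0.0, 1], [0, 0, -0.0, -0.0, 0.0, 0.143, 1], [0, 0, -0.0, -0.0, 0.0, 0.143, 1]]
```

Run:
```python
from h import *
p=shot("wrist");q=shot("scene");w7=cv2.imread("pics/w7.png")
a=cv2.resize(p["img"][:,:,::-1],(400,300));w=cv2.resize(w7,(400,300))
u,v=proj(q,(500,370,20)).astype(int);b=cv2.resize(q["img"][v-60:v+60,u-80:u+80][:,:,::-1],(400,300),interpolation=cv2.INTER_CUBIC)
t=shot("top");u,v=proj(t,(500,330,20)).astype(int);c=cv2.resize(t["img"][v-45:v+45,u-60:u+60][:,:,::-1],(400,300),interpolation=cv2.INTER_CUBIC)
cv2.imwrite("pics/v.png",np.vstack([np.hstack([a,w]),np.hstack([b,c])]))
for r in ctrl.recognise(p,"tab0")[:6]:print(round(r["score"],2),r["centre"],at(p,r["centre"],14).round(1))
```

```text
0.84 [196.1, 103.6] [462.7 328.9]
0.61 [329.2, 120.9] [469.2 391.8]
0.59 [253.9, 226.0] [524.  357.3]
```

View pics/v.png

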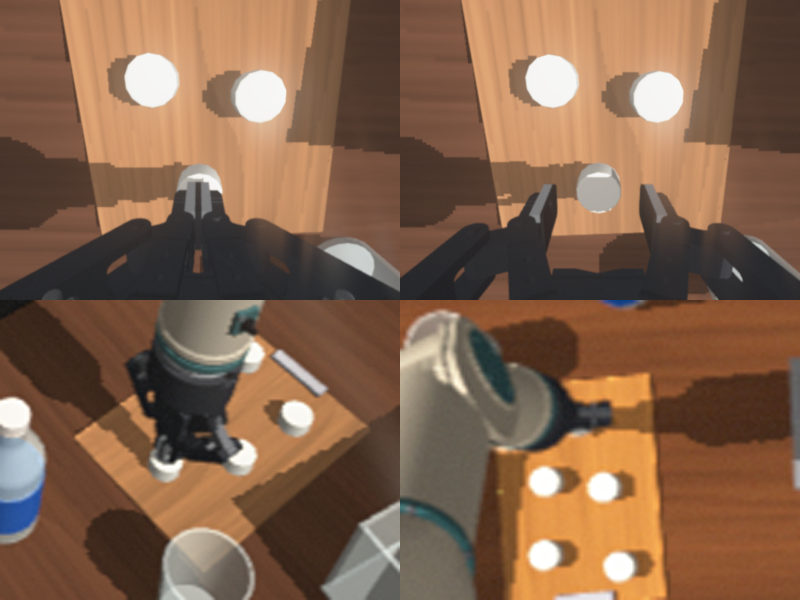

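The fingers closed above the tablet, which shows beyond the tips at (200,175). Work out how high the real tips are.

Run:
```python
from h import *
p=shot("wrist");s=ctrl.read_state();e=s["eef_pos"];print(e,s["force"],s["torque"],s["qpos"])
for h in(-10,0,10,20,30,40,60):print(h,proj(p,(e[0],e[1],e[2]+h)).round(1))
for z in (4,14,24):print(z,proj(p,(532,357.5,z)).round(1))
g=p["img"][190:330,250:263].astype(int).mean((1,2)).round();print(list(zip(range(190,330,4),g[::4])))
```

```text
[531.80663916 357.30049747   2.6645496 ] [ 0.05420066  0.77364937 -0.27589899] [ 0.00628414 -0.01277306  0.0171944 ] [-0.73686253  0.88552501  0.17196945  1.68532713 -0.24000758  0.59138698
  1.16650306]
-10 [253.5 223.7]
0 [253.5 230.6]
10 [253.6 238.4]
20 [253.6 247. ]
30 [253.6 256.8]
40 [253.7 267.8]
60 [253.8 295.1]
4 [253.9 231.9]
14 [253.9 239.8]
24 [254.  248.6]
[(190, np.float64(155.0)), (194, np.float64(155.0)), (198, np.float64(155.0)), (202, np.float64(155.0)), (206, np.float64(156.0)), (210, np.float64(158.0)), (214, np.float64(164.0)), (218, np.float64(168.0)), (222, np.float64(205.0)), (226, np.float64(243.0)), (230, np.float64(188.0)), (234, np.float64(100.0)), (238, np.float64(95.0)), (242, np.float64(94.0)), (246, np.float64(92.0)), (250, np.float64(91.0)), (254, np.float64(89.0)), (258, np.float64(88.0)), (262, np.float64(87.0)), (266, np.float64(83.0)), (270, np.float64(87.0)), (274, np.float64(83.0)), (278, np.float64(67.0)), (282, np.float64(53.0)), (286, np.float64(52.0)), (290, np.float64(51.0)), (294, np.float64(50.0)), (298, np.float64(49.0)), (302, np.float64(48.0)), (306, np.float64(48.0)), (310, np.float64(47.0)), (314, np.float64(49.0)), (318, np.float64(50.0)), (322, np.float64(72.0)), (326, np.float64(74.0))]
```

Run:
```python
from h import *
q=shot("scene");u,v=proj(q,(500,370,20)).astype(int)
for X in((531.8,357.3,2.6),(531.8,357.3,25),(532,357.5,14),(463,329,24),(470,391,24)):print(X,(proj(q,X)-[u-80,v-60])*2.5+[0,300])
c=q["img"][v-60:v+60,u-80:u+80]
x,y=(proj(q,(531.8,357.3,10))-[u-80,v-60]).astype(int)
g=c[y-18:y+14,x-14:x+14].mean(2).astype(int)
print(x,y);print("\n".join(" ".join(f"{k:3d}" for k in r) for r in g))
```

```text
(531.8, 357.3, 2.6) [163.47336615 467.68801064]
(531.8, 357.3, 25) [167.06109943 455.53202815]
(532, 357.5, 14) [165.27010577 461.8135332 ]
(463, 329, 24) [199.78117291 400.00980605]
(470, 391, 24) [240.28193438 450.72062025]
65 65
 82 115 139 142 140 141 140 124 100  86  66  34  25  24  26  25  29  27  24  26  24  26  46  56  50  36  26  26
 78  86 120 142 143 142 140 139 138 140 114  62  28  27  25  25  29  30  27  23  26  26  38  44  35  27  26  25
 80  80  87 119 139 139 138 140 142 141 108  51  23  23  26  27  31  26  25  24  24  26  37  41  34  25  26  28
 82  81  80  86 115 136 140 140 141 140 107  50  23  24  25  26  26  23  25  26  28  27  39  37  26  26  24  24
 82  81  79  78  87 119 138 140 140 139 115  62  26  22  26  26  24  28  26  27  25  33  39  33  27  26  26  25
 80  79  80  81  81  88 118 140 139 140 115  66  27  23  23  27  24  25  25  26  24  34  43  40  30  27  28  31
 79  79  83  84  83  78  86 115 136 141 127  83  31  29  33  29  25  22  25  23  28  40  48  42  30  33  47  72
 81  82  81  81  81  80  78  83 117 141 130  83  43  70  86  63  29  26  25  27  33 
[... 2015 characters left out ...]
 127 126 126 125 123 123 122
137 134 132 133 134 133 129 128 128 129 126 125 124 124 127 130 133 133 132 129 126 125 124 124 123 123 124 125
135 134 134 133 131 129 129 131 128 126 124 123 122 124 125 129 131 131 128 127 126 126 125 123 123 124 127 130
135 134 133 129 129 129 129 127 125 123 124 123 125 126 130 133 132 129 126 126 125 125 124 124 123 125 131 137
134 134 128 128 130 129 127 125 123 122 124 123 128 132 133 131 129 125 126 125 125 123 124 122 125 129 136 139
112 130 129 129 128 125 123 125 124 122 125 128 133 133 131 128 126 126 127 123 123 123 122 125 131 136 138 138
 76 112 131 129 127 123 124 123 122 124 129 132 133 130 127 127 126 127 123 122 122 122 126 131 136 138 138 137
```

The tablet hasn't moved, and the scene camera shows the shut fingertips just over its top face (z≈24) with TCP reading 2.6. So the real tips end about 22 mm short of the reported TCP. I'll open and go lower, watching force.

Request:
step_arm(
  series=[
    [[0,0,0,0,0,-0.04,0.4],[0,0,0,0,0,0,0.4],[0,0,0,0,0,0,0.4],[0,0,0,0,0,0.04,0.4],[0,0,0,0,0,0.04,0.4],[0,0,0,0,0,0.03,0.4],[0,0,0,0,0,0,0.4]],
  ],
)

```text
clock: 22.25
eef_pos: [531.0, 356.8, -9.1]
tool_rot: [-3.141, -0.002, -3.119]
force: [0.7, 0.3, -0.2]
width: 51.5
gripper_force: 0.0
```

Request:
step_arm(
  series=[
    [[0,0,0,0,0,0.03,0.4],[0,0,0,0,0,0.02,0.4],[0,0,0,0,0,0,1],[0,0,0,0,0,0,1],[0,0,0,0,0,0,1],[0,0,0,0,0,0,1]],
  ],
)

```text
clock: 22.85
eef_pos: [531.9, 357.4, -15.2]
tool_rot: [3.141, 0.0, -3.119]
force: [0.7, 0.3, -0.1]
width: 28.0
gripper_force: 59.1
```

Gripped (28 mm). Now carry it to the farthest well.

Run:
```python
from h import *
plan([(531.8,357.3,110,181.3,1,3),(557.3,-37.4,110,181.3,1,9),(557.3,-37.4,66,181.3,1,2)],pos=(531.8,357.3,-15.2),yaw=181.3)
```

```text
[[0, 0, -0.0, -0.0, 0.0, -0.278, 1], [0, 0, -0.0, -0.0, 0.0, -0.278, 1], [0, 0, -0.0, -0.0, 0.0, -0.278, 1], [0, 0, -0.0, -0.012, -0.293, -0.0, 1], [0, 0, -0.0, -0.012, -0.293, -0.0, 1], [0, 0, -0.0, -0.012, -0.293, -0.0, 1], [0, 0, -0.0, -0.012, -0.293, -0.0, 1], [0, 0, -0.0, -0.012, -0.293, -0.0, 1], [0, 0, -0.0, -0.012, -0.293, -0.0, 1], [0, 0, -0.0, -0.012, -0.293, -0.0, 1], [0, 0, -0.0, -0.012, -0.293, -0.0, 1], [0, 0, -0.0, -0.012, -0.293, -0.0, 1], [0, 0, -0.0, -0.0, 0.0, 0.147, 1], [0, 0, -0.0, -0.0, 0.0, 0.147, 1]]
```

Request:
step_arm(
  series=[
    [[0,0,0,0,0,-0.28,1],[0,0,0,0,0,-0.28,1],[0,0,0,0,0,-0.28,1],[0,0,0,-0.012,-0.293,0,1],[0,0,0,-0.012,-0.293,0,1],[0,0,0,-0.012,-0.293,0,1],[0,0,0,-0.012,-0.293,0,1],[0,0,0,-0.012,-0.293,0,1],[0,0,0,-0.012,-0.293,0,1],[0,0,0,-0.012,-0.293,0,1],[0,0,0,-0.012,-0.293,0,1],[0,0,0,-0.012,-0.293,0,1]],
  ],
)

```text
clock: 24.05
eef_pos: [556.9, -39.5, 110.8]
tool_rot: [3.142, 0.0, -3.119]
force: [0.2, 0.1, 0.1]
width: 27.7
gripper_force: 59.3
```

Run:
```python
from h import *
for i in range(3):p=shot("wrist")
s=ctrl.read_state();print(s["eef_pos"],s["tool_rot"],s["width"])
for r in ctrl.recognise(p,"tab0")[:3]:print(r["score"],r["centre"],at(p,r["centre"],s["eef_pos"][2]+29))
# check well: dark/bright profile around the expected pocket, tray-top rectangle in the picture
for X in((557.3,-37.4),(557.3-21,-37.4-21),(557.3-21,-37.4+21)):print(proj(p,(*X,90)))
plan([(557.3,-37.4,66,181.3,1,2)])
```

```text
[556.90471238 -42.5905927  110.9003646 ] [-3.13948702e+00  5.28674283e-04 -3.12640032e+00] 27.674599661142846
0.9 [252.9, 257.1] [557.82465053 -47.41993983]
[269.30879877 217.27779789]
[235.73403861 184.80513184]
[304.6488424  185.60825194]
[[0, 0, -0.002, -0.002, 0.006, 0.149, 1], [0, 0, -0.002, -0.002, 0.006, 0.149, 1]]
```

Request:
step_arm(
  series=[
    [[0,0,0,0,0,0,1],[0,0,0,0,0,0,1],[0,0,0,0,0,0,1]],
  ],
)

```text
clock: 24.55
eef_pos: [557.0, -36.1, 110.6]
tool_rot: [3.141, -0.0, -3.116]
force: [-0.2, -0.4, 0.2]
width: 28.0
gripper_force: 59.3
```

Run:
```python
from h import *
for i in range(4):
    p=shot("wrist");s=ctrl.read_state();print(s["eef_pos"].round(1),np.degrees(s["tool_rot"][2]).round(1))
np.save("w.npy",p["img"])
for r in ctrl.recognise(p,"tab0")[:3]:print(r["score"],r["centre"],at(p,r["centre"],139))
for z in(90,80):print([proj(p,(X,Y,z)).round(1).tolist() for X in(536.3,578.3) for Y in(-58.4,-16.4)])
g=cv2.cvtColor(p["img"],cv2.COLOR_RGB2GRAY)
for r in(170,180,190,200):print(r,g[r,130:380:3].tolist())
```

```text
[557.  -36.4 110.6] -178.6
[556.9 -36.7 110.6] -178.6
[557.  -37.  110.6] -178.6
[556.9 -37.2 110.6] -178.6
0.74 [255.0, 259.3] [559.23335907 -36.26706643]
0.69 [326.0, 153.6] [507.01865037  -6.67255747]
0.48 [8.9, 311.5] [ 591.86916488 -160.74743477]
[[219.0, 184.5], [288.1, 186.1], [219.5, 247.0], [284.5, 248.4]]
[[220.6, 180.2], [286.5, 181.7], [221.0, 240.1], [283.1, 241.4]]
170 [227, 227, 227, 227, 227, 227, 227, 227, 227, 227, 227, 227, 227, 227, 227, 227, 227, 227, 227, 227, 227, 220, 145, 144, 143, 142, 142, 140, 140, 141, 141, 140, 139, 139, 139, 140, 139, 141, 140, 140, 140, 140, 140, 140, 140, 140, 140, 140, 139, 140, 141, 142, 141, 142, 142, 141, 141, 142, 143, 142, 141, 142, 142, 141, 143, 142, 142, 143, 143, 142, 142, 143, 143, 143, 143, 142, 144, 144, 144, 145, 144, 145, 144, 145]
180 [226, 227, 226, 226, 227, 226, 226, 227, 227, 226, 226, 226, 226, 226, 226, 226, 225, 226, 226, 226, 225, 224, 144, 143, 143, 141, 139, 140, 140, 138, 129, 130, 129, 130, 130, 129, 129, 129, 129, 129, 129, 129, 129, 128, 129, 128, 129, 129, 126, 126, 126, 125, 127, 126, 138, 139, 138, 139
[... 250 characters left out ...]
, 158, 143, 140, 139, 139, 139, 139, 130, 138, 138, 138, 139, 137, 137, 138, 138, 137, 137, 138, 138, 137, 136, 136, 136, 137, 136, 88, 88, 89, 86, 90, 138, 138, 139, 137, 137, 138, 138, 137, 137, 138, 118, 139, 139, 138, 138, 139, 138, 138, 138, 139, 139, 139, 139, 140, 140, 140, 141, 127, 88, 87]
200 [98, 110, 104, 104, 105, 104, 104, 104, 104, 101, 92, 91, 91, 91, 91, 91, 89, 89, 90, 89, 89, 88, 88, 88, 87, 98, 138, 138, 138, 138, 130, 136, 137, 137, 138, 138, 137, 137, 136, 137, 137, 137, 137, 136, 136, 138, 137, 137, 135, 90, 88, 90, 85, 94, 136, 137, 137, 138, 137, 138, 138, 138, 137, 135, 114, 138, 137, 137, 137, 138, 137, 137, 137, 136, 137, 139, 137, 138, 139, 139, 139, 101, 88, 86]
```

Run:
```python
import numpy as np,cv2
g=cv2.cvtColor(np.load("w.npy"),cv2.COLOR_RGB2GRAY)
for c in(235,250,265,310,330,350):print(c,list(zip(range(60,215,1),g[60:215,c].tolist()))[::1] if 0 else [(r,int(g[r,c])) for r in range(61,214) if abs(int(g[r,c])-int(g[r-1,c]))>3])
```

```text
235 [(66, 135), (67, 118), (68, 101), (69, 88), (70, 95), (71, 123), (72, 137), (142, 132), (143, 111), (144, 92), (145, 102), (146, 120), (147, 131), (148, 138), (180, 129), (182, 132), (183, 136)]
250 [(66, 136), (67, 119), (68, 101), (69, 87), (70, 96), (71, 122), (72, 138), (142, 132), (143, 108), (144, 92), (145, 102), (146, 119), (147, 131), (148, 138), (180, 129), (181, 124), (182, 132), (183, 136)]
265 [(66, 137), (67, 120), (68, 102), (69, 88), (70, 96), (71, 124), (72, 137), (142, 131), (143, 108), (144, 92), (145, 101), (146, 119), (147, 130), (148, 138), (149, 142), (179, 137), (180, 128), (181, 124), (182, 131), (183, 136)]
310 []
330 [(66, 142), (141, 137), (142, 118), (143, 100), (145, 109), (146, 121), (147, 133), (148, 141), (180, 131), (181, 126), (182, 131), (183, 137)]
350 [(66, 141), (67, 122), (68, 103), (69, 88), (70, 95), (71, 126), (72, 141), (141, 136), (142, 116), (143, 99), (144, 95), (145, 106), (146, 122), (147, 133), (148, 142), (180, 131), (181, 126), (182, 132), (183, 138)]
```

Run:
```python
from h import *
p=shot("wrist");s=ctrl.read_state();print(s["eef_pos"])
for r in(68,148,180):print(r,at(p,(250,r),90))
for c in(219.5,292):print(c,at(p,(c,192),90))
g=cv2.cvtColor(p["img"],cv2.COLOR_RGB2GRAY)
for r in(90,120,160,186):print(r,[(c,int(g[r,c])) for c in range(171,400) if abs(int(g[r,c])-int(g[r,c-1]))>6])
```

```text
[556.98604093 -37.58396646 110.63077956]
68 [469.57794758 -41.32749619]
148 [513.55923737 -40.45294623]
180 [533.01892924 -40.06599822]
219.5 [541.04680111 -58.57233798]
292 [540.04185959 -14.21704427]
90 [(198, 73), (199, 101), (200, 130), (201, 138), (213, 126), (214, 108), (215, 118), (216, 134), (218, 118), (220, 134), (276, 128), (277, 103), (278, 91), (294, 105), (295, 128), (296, 139), (388, 134), (389, 103), (390, 88)]
120 [(192, 145), (193, 136), (218, 133), (219, 121), (221, 138), (275, 127), (276, 103), (277, 90), (292, 89), (293, 105), (294, 125), (295, 137), (383, 137), (384, 115), (385, 93)]
160 [(194, 215), (195, 170), (196, 148)]
186 [(195, 214), (196, 167), (197, 147), (221, 128), (222, 136), (276, 125), (277, 100), (278, 88), (290, 93), (291, 112), (292, 132), (322, 129), (323, 121), (324, 134), (374, 129), (375, 103), (376, 89), (395, 87), (396, 101), (397, 120), (398, 138)]
```

Pocket edges found in the wrist image put the well centre at about (555.5,-36.4). Small correction, lower, release.

Request:
step_arm(
  series=[
    [[0,0,0,0.01,0.007,0.15,1],[0,0,0,0,0,0.15,1],[0,0,0,0,0,0,1],[0,0,0,0,0,0,1],[0,0,0,0,0,0,0.4],[0,0,0,0,0,0,0.4],[0,0,0,0,0,0,0.4],[0,0,0,0,0,-0.1,0.4],[0,0,0,0,0,-0.3,0.4],[0,0,0,0,0,0,0.4],[0,0,0,0,0,0,0.4]],
  ],
)

```text
clock: 25.95
eef_pos: [557.8, -37.2, 128.9]
tool_rot: [-3.141, 0.007, -3.119]
force: [-0.3, 1.0, -0.7]
width: 51.2
gripper_force: 0.0
```

```bash
cat >> h.py <<'E'
def white(n="top",z=100,box=(455,590,-80,125),mina=20):
    p=ctrl.get_image(n);hsv=cv2.cvtColor(p["img"],cv2.COLOR_RGB2HSV)
    m=((hsv[...,1]<40)&(hsv[...,2]>205)).astype(np.uint8)
    k,l,st,ce=cv2.connectedComponentsWithStats(m)
    for i in range(1,k):
        w=at(p,ce[i],z)
        if st[i][4]>mina and box[0]<w[0]<box[1] and box[2]<w[1]<box[3]:print(n,st[i],w.round(1))
def mean_pose():
    v=[]
    for i in range(4):ctrl.get_image("top");v.append(ctrl.read_state()["eef_pos"])
    print(np.round(v[-1],1),np.mean(v,0).round(1));return v[-1]
E
python3 - <<'E'
from h import *
e=mean_pose()
white("top");white("scene")
white("top",24,(340,600,270,440))
# pick C then D
plan([(463.2,328.5,e[2],181.3,.4,9),(463.2,328.5,-15,181.3,.4,3)],pos=e,yaw=181.3)
E
```

```text
[555.1 -36.8 125.5] [555.7 -36.9 126.4]
scene [245 184  11  11  76] [557.3 -31.8]
top [144 213   9   8  52] [472.1 389.7]
top [162 215   8   8  56] [463.8 327.7]
top [144 235   9   9  56] [394.9 390.5]
top [166 239   9   8  57] [380.9 311.8]
top [152 251  16   4  48] [347.9 349.3]
[[0, 0, -0.0, 0.062, 0.272, -0.0, 0.4], [0, 0, -0.0, 0.062, 0.272, -0.0, 0.4], [0, 0, -0.0, 0.062, 0.272, -0.0, 0.4], [0, 0, -0.0, 0.062, 0.272, -0.0, 0.4], [0, 0, -0.0, 0.062, 0.272, -0.0, 0.4], [0, 0, -0.0, 0.062, 0.272, -0.0, 0.4], [0, 0, -0.0, 0.062, 0.272, -0.0, 0.4], [0, 0, -0.0, 0.062, 0.272, -0.0, 0.4], [0, 0, -0.0, 0.062, 0.272, -0.0, 0.4], [0, 0, -0.0, -0.0, 0.0, 0.312, 0.4], [0, 0, -0.0, -0.0, 0.0, 0.312, 0.4], [0, 0, -0.0, -0.0, 0.0, 0.312, 0.4]]
```

Tablet 1 sits in its well (about (557,-32)). Next tablet.

Request:
step_arm(
  series=[
    [[0,0,0,0.062,0.272,0,0.4],[0,0,0,0.062,0.272,0,0.4],[0,0,0,0.062,0.272,0,0.4],[0,0,0,0.062,0.272,0,0.4],[0,0,0,0.062,0.272,0,0.4],[0,0,0,0.062,0.272,0,0.4],[0,0,0,0.062,0.272,0,0.4],[0,0,0,0.062,0.272,0,0.4],[0,0,0,0.062,0.272,0,0.4],[0,0,0,0,0,0.25,0.4],[0,0,0,0,0,0.25,0.4],[0,0,0,0,0,0,0.4]],
  ],
)

```text
clock: 27.5
eef_pos: [459.6, 326.4, 46.2]
tool_rot: [-3.136, -0.008, -3.118]
force: [0.5, -1.1, -0.0]
width: 51.1
gripper_force: 0.0
```

Run:
```python
from h import *
e=mean_pose();p=ctrl.get_image("wrist")
for r in ctrl.recognise(p,"tab0")[:5]:print(r["score"],r["centre"],at(p,r["centre"],16).round(1))
```

```text
[464.8 328.6  52.2] [463.5 327.9  50.7]
0.75 [255.7, 208.1] [464.7 330.2]
0.73 [227.3, 71.1] [378.5 311.3]
0.61 [362.1, 98.2] [392.2 393.2]
0.59 [344.3, 216.6] [469.6 390.5]
```

Request:
step_arm(
  series=[
    [[0,0,0,0,0,0.2,0.4],[0,0,0,0,0,0.15,0.4],[0,0,0,0,0,0.1,0.4],[0,0,0,0,0,0,0.4],[0,0,0,0,0,0,1],[0,0,0,0,0,0,1],[0,0,0,0,0,0,1],[0,0,0,0,0,0,1],[0,0,0,0,0,0,1]],
  ],
)

```text
clock: 28.7
eef_pos: [464.5, 329.0, -15.4]
tool_rot: [3.14, 0.002, -3.119]
force: [0.2, 0.1, 7.1]
width: 27.8
gripper_force: 59.5
```

Run:
```python
from h import *
e=mean_pose()
plan([(e[0],e[1],110,181.3,1,3),(491.6,-38.2,110,181.3,1,9)],pos=e,yaw=181.3)
```

```text
[464.5 329.  -15.4] [464.5 329.  -15.4]
[[0, 0, -0.0, -0.0, 0.0, -0.279, 1], [0, 0, -0.0, -0.0, 0.0, -0.279, 1], [0, 0, -0.0, -0.0, 0.0, -0.279, 1], [0, 0, -0.0, -0.014, -0.272, -0.0, 1], [0, 0, -0.0, -0.014, -0.272, -0.0, 1], [0, 0, -0.0, -0.014, -0.272, -0.0, 1], [0, 0, -0.0, -0.014, -0.272, -0.0, 1], [0, 0, -0.0, -0.014, -0.272, -0.0, 1], [0, 0, -0.0, -0.014, -0.272, -0.0, 1], [0, 0, -0.0, -0.014, -0.272, -0.0, 1], [0, 0, -0.0, -0.014, -0.272, -0.0, 1], [0, 0, -0.0, -0.014, -0.272, -0.0, 1]]
```

Request:
step_arm(
  series=[
    [[0,0,0,0,0,-0.28,1],[0,0,0,0,0,-0.28,1],[0,0,0,0,0,-0.28,1],[0,0,0,-0.014,-0.272,0,1],[0,0,0,-0.014,-0.272,0,1],[0,0,0,-0.014,-0.272,0,1],[0,0,0,-0.014,-0.272,0,1],[0,0,0,-0.014,-0.272,0,1],[0,0,0,-0.014,-0.272,0,1],[0,0,0,-0.014,-0.272,0,1],[0,0,0,-0.014,-0.272,0,1],[0,0,0,-0.014,-0.272,0,1]],
  ],
)

```text
clock: 30.1
eef_pos: [490.8, -39.8, 109.6]
tool_rot: [3.142, 0.001, -3.119]
force: [0.1, 0.8, -1.3]
width: 27.4
gripper_force: 59.3
```

Request:
step_arm(
  series=[
    [[0,0,0,0,0,0,1],[0,0,0,0,0,0,1],[0,0,0,0,0,0,1],[0,0,0,0,0,0,1]],
  ],
)

```text
clock: 30.5
eef_pos: [490.7, -36.4, 109.2]
tool_rot: [3.141, -0.0, -3.116]
force: [-0.6, -0.6, -0.4]
width: 27.9
gripper_force: 59.3
```

```bash
cat >> h.py <<'E'
def well(p=None):
    """pocket edges around the held tablet, wrist picture: near rib and side walls at z=90"""
    p=p or ctrl.get_image("wrist");g=cv2.cvtColor(p["img"],cv2.COLOR_RGB2GRAY)
    for c in(245,258):print(c,[(r,int(g[r,c]),at(p,(c,r),90).round(1).tolist()) for r in range(101,206) if abs(int(g[r,c])-int(g[r-1,c]))>5])
    for r in(186,194):print(r,[(c,int(g[r,c]),at(p,(c,r),90).round(1)[1]) for c in range(190,330) if abs(int(g[r,c])-int(g[r,c-1]))>8])
E
python3 - <<'E'
from h import *
e=mean_pose();well()
E
```

```text
[490.7 -37.3 109.2] [490.7 -36.9 109.2]
245 [(145, 71, [445.3, -43.3]), (146, 63, [445.9, -43.3]), (160, 73, [454.2, -43.1]), (161, 79, [454.8, -43.1]), (166, 93, [457.8, -43.1]), (167, 120, [458.4, -43.1]), (168, 136, [459.0, -43.1]), (184, 130, [468.9, -42.9]), (185, 120, [469.5, -42.9]), (186, 127, [470.1, -42.9]), (187, 135, [470.8, -42.9])]
258 [(145, 72, [445.1, -35.7]), (146, 63, [445.7, -35.7]), (160, 73, [454.0, -35.5]), (161, 79, [454.6, -35.5]), (166, 93, [457.6, -35.4]), (167, 121, [458.2, -35.4]), (168, 137, [458.8, -35.4]), (184, 130, [468.7, -35.1]), (185, 121, [469.3, -35.1]), (187, 135, [470.6, -35.0])]
186 [(200, 83, np.float64(-70.0)), (201, 116, np.float64(-69.4)), (202, 132, np.float64(-68.8)), (214, 125, np.float64(-61.6)), (215, 116, np.float64(-61.0)), (216, 128, np.float64(-60.4)), (218, 114, np.float64(-59.2)), (273, 103, np.float64(-26.0)), (288, 105, np.float64(-16.9)), (289, 121, np.float64(-16.3)), (290, 134, np.float64(-15.7))]
194 [(200, 75, np.float64(-70.2)), (201, 104, np.float64(-69.6)), (202, 128, np.float64(-68.9)), (214, 125, np.float64(-61.7)), (215, 115, np.float64(-61.0)), (216, 130, np.float64(-60.4)), (218, 120, np.float64(-59.2)), (220, 132, np.float64(-58.0)), (272, 125, np.float64(-26.4)), (273, 99, np.float64(-25.8)), (274, 88, np.float64(-25.2)), (288, 106, np.float64(-16.7)), (289, 128, np.float64(-16.0))]
```

Aligned with the pocket (centre about (490,-37.7)). Place it and return for tablet D at (470.8,390.5).

Request:
step_arm(
  series=[
    [[0,0,0,0,0,0.145,1],[0,0,0,0,0,0.145,1],[0,0,0,0,0,0,1],[0,0,0,0,0,0,1],[0,0,0,0,0,0,0.4],[0,0,0,0,0,0,0.4],[0,0,0,0,0,0,0.4],[0,0,0,0,0,-0.1,0.4],[0,0,0,0,0,-0.3,0.4],[0,0,0,0,0,0,0.4],[0,0,0,0,0,0,0.4],[0,0,0,0,0,0,0.4]],
  ],
)

```text
clock: 31.95
eef_pos: [490.8, -38.2, 126.4]
tool_rot: [3.141, 0.001, -3.119]
force: [-0.1, -0.1, -0.4]
width: 51.2
gripper_force: 0.0
```

Run:
```python
from h import *
e=mean_pose();white("scene");white("top",24,(340,600,270,440))
plan([(470.8,390.5,e[2],181.3,.4,9),(470.8,390.5,52,181.3,.4,2)],pos=e,yaw=181.3)
```

```text
[490.1 -38.3 125.1] [490.2 -38.2 125.4]
scene [265 174  10  12  75] [491.  -32.7]
scene [245 184  11  11  76] [557.3 -31.8]
top [144 213   9   8  55] [472.  389.3]
top [144 235   9   9  59] [394.9 390.1]
top [166 239   9   8  57] [380.9 311.8]
top [152 251  16   4  49] [348.  349.5]
[[0, 0, -0.0, 0.007, 0.318, -0.0, 0.4], [0, 0, -0.0, 0.007, 0.318, -0.0, 0.4], [0, 0, -0.0, 0.007, 0.318, -0.0, 0.4], [0, 0, -0.0, 0.007, 0.318, -0.0, 0.4], [0, 0, -0.0, 0.007, 0.318, -0.0, 0.4], [0, 0, -0.0, 0.007, 0.318, -0.0, 0.4], [0, 0, -0.0, 0.007, 0.318, -0.0, 0.4], [0, 0, -0.0, 0.007, 0.318, -0.0, 0.4], [0, 0, -0.0, 0.007, 0.318, -0.0, 0.4], [0, 0, -0.0, -0.0, 0.0, 0.244, 0.4], [0, 0, -0.0, -0.0, 0.0, 0.244, 0.4]]
```

Request:
step_arm(
  series=[
    [[0,0,0,0.007,0.318,0,0.4],[0,0,0,0.007,0.318,0,0.4],[0,0,0,0.007,0.318,0,0.4],[0,0,0,0.007,0.318,0,0.4],[0,0,0,0.007,0.318,0,0.4],[0,0,0,0.007,0.318,0,0.4],[0,0,0,0.007,0.318,0,0.4],[0,0,0,0.007,0.318,0,0.4],[0,0,0,0.007,0.318,0,0.4],[0,0,0,0,0,0.245,0.4],[0,0,0,0,0,0.245,0.4],[0,0,0,0,0,0,0.4]],
  ],
)

```text
clock: 33.45
eef_pos: [467.6, 388.3, 47.1]
tool_rot: [-3.135, -0.008, -3.118]
force: [-0.1, -1.6, 0.0]
width: 51.6
gripper_force: 0.0
```

```bash
cat >> h.py <<'E'
def near():
    e=mean_pose();p=ctrl.get_image("wrist")
    for r in ctrl.recognise(p,"tab0")[:5]:print(r["score"],r["centre"],at(p,r["centre"],16).round(1))
E
python3 -c "
from h import *
near()"
```

```text
[472.9 391.1  53.9] [471.6 390.2  52.1]
0.97 [122.5, 54.8] [378.8 311.9]
0.79 [260.0, 85.5] [394.2 393.4]
0.64 [251.9, 202.9] [469.7 390. ]
```

Aligned. Descend, grip, and lift.

Request:
step_arm(
  series=[
    [[0,0,0,0.01,0,0.2,0.4],[0,0,0,0,0,0.15,0.4],[0,0,0,0,0,0.09,0.4],[0,0,0,0,0,0,0.4],[0,0,0,0,0,0,1],[0,0,0,0,0,0,1],[0,0,0,0,0,0,1],[0,0,0,0,0,0,1],[0,0,0,0,0,0,1]],
  ],
)

```text
clock: 34.65
eef_pos: [471.2, 391.4, -12.2]
tool_rot: [3.14, 0.002, -3.119]
force: [-1.2, -1.0, 7.5]
width: 27.4
gripper_force: 59.5
```

Run:
```python
from h import *
e=mean_pose()
plan([(e[0],e[1],110,181.3,1,3),(554,27.4,110,181.3,1,8)],pos=e,yaw=181.3)
```

```text
[471.1 391.4 -12.2] [471.1 391.4 -12.2]
[[0, 0, -0.0, -0.0, 0.0, -0.272, 1], [0, 0, -0.0, -0.0, 0.0, -0.272, 1], [0, 0, -0.0, -0.0, 0.0, -0.272, 1], [0, 0, -0.0, -0.062, -0.305, -0.0, 1], [0, 0, -0.0, -0.062, -0.305, -0.0, 1], [0, 0, -0.0, -0.062, -0.305, -0.0, 1], [0, 0, -0.0, -0.062, -0.305, -0.0, 1], [0, 0, -0.0, -0.062, -0.305, -0.0, 1], [0, 0, -0.0, -0.062, -0.305, -0.0, 1], [0, 0, -0.0, -0.062, -0.305, -0.0, 1], [0, 0, -0.0, -0.062, -0.305, -0.0, 1]]
```

Request:
step_arm(
  series=[
    [[0,0,0,0,0,-0.272,1],[0,0,0,0,0,-0.272,1],[0,0,0,0,0,-0.272,1],[0,0,0,-0.062,-0.305,0,1],[0,0,0,-0.062,-0.305,0,1],[0,0,0,-0.062,-0.305,0,1],[0,0,0,-0.062,-0.305,0,1],[0,0,0,-0.062,-0.305,0,1],[0,0,0,-0.062,-0.305,0,1],[0,0,0,-0.062,-0.305,0,1],[0,0,0,-0.062,-0.305,0,1],[0,0,0,0,0,0,1]],
  ],
)

```text
clock: 36.05
eef_pos: [554.3, 16.6, 109.4]
tool_rot: [-3.136, 0.003, -3.131]
force: [-0.5, -0.3, -0.5]
width: 27.5
gripper_force: 59.3
```

Request:
step_arm(
  series=[
    [[0,0,0,0,0,0,1],[0,0,0,0,0,0,1],[0,0,0,0,0,0,1]],
  ],
)

```text
clock: 36.35
eef_pos: [552.4, 28.5, 108.6]
tool_rot: [3.141, -0.0, -3.116]
force: [0.4, 1.3, -0.9]
width: 27.1
gripper_force: 59.3
```

Run:
```python
from h import *
e=mean_pose();print(ctrl.read_state()["width"]);well()
```

```text
[552.5  27.6 108.6] [552.5  28.  108.6]
27.75379817188892
245 [(147, 136, [508.3, 21.6]), (148, 113, [508.8, 21.6]), (149, 92, [509.4, 21.6]), (151, 116, [510.6, 21.6]), (152, 131, [511.2, 21.6]), (153, 140, [511.8, 21.6]), (185, 138, [531.2, 21.9]), (186, 127, [531.8, 22.0]), (188, 137, [533.1, 22.0])]
258 [(148, 113, [508.7, 29.1]), (149, 92, [509.2, 29.1]), (151, 117, [510.4, 29.2]), (152, 131, [511.0, 29.2]), (153, 140, [511.6, 29.2]), (186, 127, [531.6, 29.8]), (188, 135, [532.9, 29.8]), (189, 141, [533.5, 29.8])]
186 [(290, 133, np.float64(49.0))]
194 [(216, 121, np.float64(4.5)), (217, 136, np.float64(5.1)), (219, 125, np.float64(6.3)), (221, 137, np.float64(7.5)), (272, 129, np.float64(38.4)), (273, 103, np.float64(39.0)), (274, 92, np.float64(39.6)), (289, 107, np.float64(48.7)), (290, 128, np.float64(49.3)), (291, 139, np.float64(49.9))]
```

Aligned. Place, then on to tablet A at (380,312).

Request:
step_arm(
  series=[
    [[0,0,0,0,0,0.142,1],[0,0,0,0,0,0.142,1],[0,0,0,0,0,0,1],[0,0,0,0,0,0,1],[0,0,0,0,0,0,0.4],[0,0,0,0,0,0,0.4],[0,0,0,0,0,0,0.4],[0,0,0,0,0,-0.1,0.4],[0,0,0,0,0,-0.3,0.4],[0,0,0,0,0,0,0.4],[0,0,0,0,0,0,0.4],[0,0,0,0,0,0,0.4]],
  ],
)

```text
clock: 37.8
eef_pos: [552.5, 26.1, 126.6]
tool_rot: [-3.141, 0.0, -3.119]
force: [-0.1, -0.6, 0.7]
width: 51.2
gripper_force: 0.0
```

Run:
```python
from h import *
e=mean_pose();white("scene");white("top",24,(340,600,270,440))
plan([(379.8,312,e[2],181.3,.4,8),(379.8,312,52,181.3,.4,2)],pos=e,yaw=181.3)
```

```text
[552.   26.3 125.4] [552.   26.3 125.6]
scene [259 197  11  11  82] [551.5  31.7]
top [144 235   9   9  56] [394.9 390.5]
top [166 239   9   8  57] [380.9 311.8]
top [152 251  16   4  48] [347.9 349.3]
[[0, 0, -0.0, 0.138, 0.241, -0.0, 0.4], [0, 0, -0.0, 0.138, 0.241, -0.0, 0.4], [0, 0, -0.0, 0.138, 0.241, -0.0, 0.4], [0, 0, -0.0, 0.138, 0.241, -0.0, 0.4], [0, 0, -0.0, 0.138, 0.241, -0.0, 0.4], [0, 0, -0.0, 0.138, 0.241, -0.0, 0.4], [0, 0, -0.0, 0.138, 0.241, -0.0, 0.4], [0, 0, -0.0, 0.138, 0.241, -0.0, 0.4], [0, 0, -0.0, -0.0, 0.0, 0.245, 0.4], [0, 0, -0.0, -0.0, 0.0, 0.245, 0.4]]
```

Request:
step_arm(
  series=[
    [[0,0,0,0.138,0.241,0,0.4],[0,0,0,0.138,0.241,0,0.4],[0,0,0,0.138,0.241,0,0.4],[0,0,0,0.138,0.241,0,0.4],[0,0,0,0.138,0.241,0,0.4],[0,0,0,0.138,0.241,0,0.4],[0,0,0,0.138,0.241,0,0.4],[0,0,0,0.138,0.241,0,0.4],[0,0,0,0,0,0.245,0.4],[0,0,0,0,0,0.245,0.4],[0,0,0,0,0,0,0.4],[0,0,0,0,0,0,0.4]],
  ],
)

```text
clock: 39.3
eef_pos: [380.5, 311.2, 52.4]
tool_rot: [-3.14, -0.001, -3.12]
force: [0.7, -0.4, 1.2]
width: 51.2
gripper_force: 0.0
```

```bash
python3 -c "
from h import *
near();white('scene')"
```

```text
[381.8 312.3  54. ] [381.7 312.1  53.8]
0.86 [252.0, 205.9] [380.8 311.4]
0.62 [368.7, 224.6] [392.9 392.4]
scene [265 174  10  12  74] [490.8 -32.8]
scene [245 184  11  11  77] [557.3 -31.6]
scene [259 197  11  11  81] [551.4  31.5]
```

Three tablets are in place. Grip A.

Request:
step_arm(
  series=[
    [[0,0,0,0.007,0,0.2,0.4],[0,0,0,0,0,0.15,0.4],[0,0,0,0,0,0.09,0.4],[0,0,0,0,0,0,0.4],[0,0,0,0,0,0,1],[0,0,0,0,0,0,1],[0,0,0,0,0,0,1],[0,0,0,0,0,0,1],[0,0,0,0,0,0,1]],
  ],
)

```text
clock: 40.55
eef_pos: [380.1, 312.2, -12.5]
tool_rot: [3.14, 0.001, -3.119]
force: [-0.3, -1.0, 6.5]
width: 27.2
gripper_force: 59.5
```

Run:
```python
from h import *
e=mean_pose()
plan([(e[0],e[1],110,181.3,1,3),(489.5,26.3,110,181.3,1,8)],pos=e,yaw=181.3)
```

```text
[380.1 312.2 -12.5] [380.1 312.3 -12.5]
[[0, 0, -0.0, -0.0, 0.0, -0.272, 1], [0, 0, -0.0, -0.0, 0.0, -0.272, 1], [0, 0, -0.0, -0.0, 0.0, -0.272, 1], [0, 0, -0.0, -0.086, -0.24, -0.0, 1], [0, 0, -0.0, -0.086, -0.24, -0.0, 1], [0, 0, -0.0, -0.086, -0.24, -0.0, 1], [0, 0, -0.0, -0.086, -0.24, -0.0, 1], [0, 0, -0.0, -0.086, -0.24, -0.0, 1], [0, 0, -0.0, -0.086, -0.24, -0.0, 1], [0, 0, -0.0, -0.086, -0.24, -0.0, 1], [0, 0, -0.0, -0.086, -0.24, -0.0, 1]]
```

Request:
step_arm(
  series=[
    [[0,0,0,0,0,-0.272,1],[0,0,0,0,0,-0.272,1],[0,0,0,0,0,-0.272,1],[0,0,0,-0.086,-0.24,0,1],[0,0,0,-0.086,-0.24,0,1],[0,0,0,-0.086,-0.24,0,1],[0,0,0,-0.086,-0.24,0,1],[0,0,0,-0.086,-0.24,0,1],[0,0,0,-0.086,-0.24,0,1],[0,0,0,-0.086,-0.24,0,1],[0,0,0,-0.086,-0.24,0,1],[0,0,0,0,0,0,1]],
  ],
)

```text
clock: 41.95
eef_pos: [491.5, 19.8, 109.6]
tool_rot: [-3.138, 0.003, -3.128]
force: [0.4, 0.2, -0.3]
width: 27.2
gripper_force: 59.3
```

Request:
step_arm(
  series=[
    [[0,0,0,0,0,0,1],[0,0,0,0,0,0,1],[0,0,0,0,0,0,1]],
  ],
)

```text
clock: 42.25
eef_pos: [488.7, 27.9, 108.9]
tool_rot: [3.141, -0.0, -3.116]
force: [-0.7, -0.3, -0.1]
width: 27.5
gripper_force: 59.3
```

Run:
```python
from h import *
e=mean_pose();print(ctrl.read_state()["width"]);well()
```

```text
[489.   27.1 108.9] [488.9  27.4 108.9]
27.420461099584585
245 [(148, 74, [445.4, 21.1]), (149, 65, [446.0, 21.1]), (160, 74, [452.5, 21.2]), (161, 80, [453.1, 21.3]), (166, 92, [456.1, 21.3]), (167, 118, [456.7, 21.3]), (168, 138, [457.3, 21.3]), (169, 144, [457.9, 21.3]), (185, 128, [467.8, 21.5]), (187, 137, [469.0, 21.5])]
258 [(148, 73, [445.2, 28.7]), (149, 65, [445.8, 28.7]), (160, 74, [452.3, 28.9]), (166, 92, [455.9, 29.0]), (167, 118, [456.5, 29.0]), (168, 138, [457.1, 29.0]), (169, 144, [457.7, 29.0]), (185, 130, [467.6, 29.3]), (187, 136, [468.8, 29.3])]
186 [(216, 130, np.float64(4.0)), (217, 115, np.float64(4.6)), (219, 126, np.float64(5.8)), (274, 109, np.float64(39.0)), (288, 122, np.float64(47.4)), (289, 137, np.float64(48.0))]
194 [(217, 128, np.float64(4.6)), (219, 132, np.float64(5.8)), (273, 128, np.float64(38.6)), (274, 102, np.float64(39.2)), (275, 91, np.float64(39.8)), (287, 101, np.float64(47.1)), (288, 121, np.float64(47.7)), (289, 137, np.float64(48.3)), (320, 122, np.float64(67.1)), (321, 136, np.float64(67.7))]
```

Aligned (pocket centre about (489,26.5)). Place, then go for the last tablet, B.

Request:
step_arm(
  series=[
    [[0,0,0,0,0,0.143,1],[0,0,0,0,0,0.143,1],[0,0,0,0,0,0,1],[0,0,0,0,0,0,1],[0,0,0,0,0,0,0.4],[0,0,0,0,0,0,0.4],[0,0,0,0,0,0,0.4],[0,0,0,0,0,-0.1,0.4],[0,0,0,0,0,-0.3,0.4],[0,0,0,0,0,0,0.4],[0,0,0,0,0,0,0.4],[0,0,0,0,0,0,0.4]],
  ],
)

```text
clock: 43.7
eef_pos: [488.9, 26.6, 126.2]
tool_rot: [3.141, 0.0, -3.119]
force: [1.0, -0.6, -1.9]
width: 51.3
gripper_force: 0.0
```

Run:
```python
from h import *
e=mean_pose();white("scene");white("top",24,(340,600,270,440))
plan([(394,391,e[2],181.3,.4,8),(394,391,52,181.3,.4,2)],pos=e,yaw=181.3)
```

```text
[488.6  26.3 125.3] [488.6  26.4 125.5]
scene [245 184  11  11  76] [557.3 -31.8]
scene [278 188  10  11  74] [490.2  29.7]
scene [259 197  11  11  83] [551.6  31.6]
top [144 235   9   9  58] [394.7 390.1]
top [152 251  16   4  49] [348.  349.5]
[[0, 0, -0.0, 0.072, 0.306, -0.0, 0.4], [0, 0, -0.0, 0.072, 0.306, -0.0, 0.4], [0, 0, -0.0, 0.072, 0.306, -0.0, 0.4], [0, 0, -0.0, 0.072, 0.306, -0.0, 0.4], [0, 0, -0.0, 0.072, 0.306, -0.0, 0.4], [0, 0, -0.0, 0.072, 0.306, -0.0, 0.4], [0, 0, -0.0, 0.072, 0.306, -0.0, 0.4], [0, 0, -0.0, 0.072, 0.306, -0.0, 0.4], [0, 0, -0.0, -0.0, 0.0, 0.244, 0.4], [0, 0, -0.0, -0.0, 0.0, 0.244, 0.4]]
```

Request:
step_arm(
  series=[
    [[0,0,0,0.072,0.306,0,0.4],[0,0,0,0.072,0.306,0,0.4],[0,0,0,0.072,0.306,0,0.4],[0,0,0,0.072,0.306,0,0.4],[0,0,0,0.072,0.306,0,0.4],[0,0,0,0.072,0.306,0,0.4],[0,0,0,0.072,0.306,0,0.4],[0,0,0,0.072,0.306,0,0.4],[0,0,0,0,0,0.245,0.4],[0,0,0,0,0,0.245,0.4],[0,0,0,0,0,0,0.4],[0,0,0,0,0,0,0.4]],
  ],
)

```text
clock: 45.2
eef_pos: [394.5, 390.7, 52.3]
tool_rot: [-3.14, -0.001, -3.12]
force: [0.1, -0.2, 0.5]
width: 51.1
gripper_force: 0.0
```

```bash
python3 -c "
from h import *
near();white('scene')"
```

```text
[395.8 392.   54.3] [395.7 391.8  54. ]
0.93 [254.3, 204.7] [394.  392.6]
scene [265 174  10  12  75] [491.  -32.7]
scene [245 184  11  11  77] [557.3 -31.6]
scene [278 188  10  11  73] [490.   29.5]
scene [259 197  11  11  81] [551.4  31.5]
```

Request:
step_arm(
  series=[
    [[0,0,0,0.007,0,0.2,0.4],[0,0,0,0,0,0.15,0.4],[0,0,0,0,0,0.09,0.4],[0,0,0,0,0,0,0.4],[0,0,0,0,0,0,1],[0,0,0,0,0,0,1],[0,0,0,0,0,0,1],[0,0,0,0,0,0,1],[0,0,0,0,0,0,1]],
  ],
)

```text
clock: 46.45
eef_pos: [394.2, 392.0, -12.3]
tool_rot: [3.14, 0.002, -3.119]
force: [0.0, -1.1, 6.9]
width: 27.3
gripper_force: 59.5
```

Run:
```python
from h import *
e=mean_pose()
plan([(e[0],e[1],110,181.3,1,3),(487.6,90,110,181.3,1,8)],pos=e,yaw=181.3)
```

```text
[394.3 392.  -12.3] [394.3 392.  -12.3]
[[0, 0, -0.0, -0.0, 0.0, -0.272, 1], [0, 0, -0.0, -0.0, 0.0, -0.272, 1], [0, 0, -0.0, -0.0, 0.0, -0.272, 1], [0, 0, -0.0, -0.072, -0.253, -0.0, 1], [0, 0, -0.0, -0.072, -0.253, -0.0, 1], [0, 0, -0.0, -0.072, -0.253, -0.0, 1], [0, 0, -0.0, -0.072, -0.253, -0.0, 1], [0, 0, -0.0, -0.072, -0.253, -0.0, 1], [0, 0, -0.0, -0.072, -0.253, -0.0, 1], [0, 0, -0.0, -0.072, -0.253, -0.0, 1], [0, 0, -0.0, -0.072, -0.253, -0.0, 1]]
```

Request:
step_arm(
  series=[
    [[0,0,0,0,0,-0.272,1],[0,0,0,0,0,-0.272,1],[0,0,0,0,0,-0.272,1],[0,0,0,-0.072,-0.253,0,1],[0,0,0,-0.072,-0.253,0,1],[0,0,0,-0.072,-0.253,0,1],[0,0,0,-0.072,-0.253,0,1],[0,0,0,-0.072,-0.253,0,1],[0,0,0,-0.072,-0.253,0,1],[0,0,0,-0.072,-0.253,0,1],[0,0,0,-0.072,-0.253,0,1],[0,0,0,0,0,0,1]],
  ],
)

```text
clock: 47.85
eef_pos: [488.6, 82.9, 109.5]
tool_rot: [-3.138, 0.002, -3.129]
force: [1.1, 0.1, -0.8]
width: 27.8
gripper_force: 59.3
```

Request:
step_arm(
  series=[
    [[0,0,0,0,0,0,1],[0,0,0,0,0,0,1],[0,0,0,0,0,0,1]],
  ],
)

```text
clock: 48.15
eef_pos: [486.3, 91.5, 108.9]
tool_rot: [3.141, -0.0, -3.116]
force: [0.5, 0.6, 0.7]
width: 27.3
gripper_force: 59.3
```

Run:
```python
from h import *
e=mean_pose();print(ctrl.read_state()["width"]);well()
```

```text
[486.5  90.7 108.8] [486.4  91.1 108.9]
27.26048768222278
245 [(144, 126, [440.5, 84.7]), (145, 109, [441.1, 84.7]), (146, 86, [441.7, 84.7]), (147, 79, [442.3, 84.7]), (159, 75, [449.3, 84.8]), (161, 81, [450.5, 84.8]), (162, 107, [451.1, 84.9]), (163, 119, [451.7, 84.9]), (168, 142, [454.7, 84.9]), (169, 181, [455.4, 84.9]), (170, 204, [456.0, 84.9]), (186, 197, [465.9, 85.1]), (187, 183, [466.5, 85.1]), (188, 193, [467.1, 85.1]), (189, 206, [467.7, 85.1])]
258 [(145, 109, [440.9, 92.2]), (146, 87, [441.5, 92.2]), (147, 79, [442.1, 92.3]), (160, 105, [449.7, 92.5]), (161, 135, [450.3, 92.5]), (163, 126, [451.5, 92.5]), (168, 141, [454.6, 92.6]), (169, 182, [455.2, 92.6]), (170, 204, [455.8, 92.7]), (186, 197, [465.7, 92.9]), (187, 183, [466.3, 92.9]), (188, 193, [466.9, 93.0]), (189, 206, [467.6, 93.0])]
186 [(303, 193, np.float64(120.0)), (304, 162, np.float64(120.6)), (305, 138, np.float64(121.2))]
194 [(214, 192, np.float64(66.4)), (215, 177, np.float64(67.0)), (216, 201, np.float64(67.6)), (218, 186, np.float64(68.8)), (220, 202, np.float64(70.0)), (272, 188, np.float64(101.6)), (273, 150, np.float64(102.2)), (274, 134, np.float64(102.8)), (287, 133, np.float64(110.7)), (288, 160, np.float64(111.3)), (289, 194, np.float64(111.9)), (290, 206, np.float64(112.5)), (303, 187, np.float64(120.4)), (304, 146, np.float64(121.0)), (305, 126, np.float64(121.6))]
```

Aligned. Place the last one and rise clear.

Request:
step_arm(
  series=[
    [[0,0,0,-0.005,-0.004,0.143,1],[0,0,0,0,0,0.143,1],[0,0,0,0,0,0,1],[0,0,0,0,0,0,1],[0,0,0,0,0,0,0.4],[0,0,0,0,0,0,0.4],[0,0,0,0,0,0,0.4],[0,0,0,0,0,-0.1,0.4],[0,0,0,0,0,-0.3,0.4],[0,0,0,0,0,-0.3,0.4],[0,0,0,0,0,-0.3,0.4],[0,0,0,0,0,-0.3,0.4]],
  ],
)

```text
clock: 49.6
eef_pos: [487.1, 88.1, 264.0]
tool_rot: [-3.141, 0.001, -3.12]
force: [0.8, 1.0, 0.1]
width: 51.5
gripper_force: 0.0
```

Request:
step_arm(
  series=[
    [[0,0,0,0.2,0.2,0,0.4],[0,0,0,0.1,0.3,0,0.4],[0,0,0,0.05,0.3,0,0.4],[0,0,0,0,0.3,0,0.4],[0,0,0,0,0.3,0,0.4],[0,0,0,0,0,0,0.4],[0,0,0,0,0,0,0.4]],
  ],
)

```text
clock: 50.3
eef_pos: [430.0, 298.0, 261.5]
tool_rot: [-3.141, 0.001, -3.117]
force: [-0.4, -0.4, 1.0]
width: 51.3
gripper_force: 0.0
```

Run:
```python
from h import *
mean_pose();print("scene z100");white("scene");print("top z100");white("top");white("top",24,(340,600,270,440));edge()
p=shot("scene");q=shot("top")
W=[(552.4,91.4),(488.4,89.8),(554,27.4),(490,25.8),(555.6,-36.6),(491.6,-38.2)]
for w in W:
    c=proj(p,(*w,100)).round().astype(int);d=proj(q,(*w,100)).round().astype(int)
    print(w,p["img"][c[1]-1:c[1]+2,c[0]-1:c[0]+2].mean().round(),q["img"][d[1]-1:d[1]+2,d[0]-1:d[0]+2].mean().round())
for k in("water1","gel","cup","dropper","oximeter","knob"):
    for r in ctrl.recognise(q,k)[:1]:print(k,np.round(r["centre"],1))
# plate visible end, angle
hsv=cv2.cvtColor(q["img"],cv2.COLOR_RGB2HSV)
m=(hsv[...,0]>15)&(hsv[...,0]<32)&(hsv[...,1]>40)&(hsv[...,1]<160)&(hsv[...,2]>120);m[:,:260]=0
print(rect(q,m,(315,220),10))
```

```text
[430.7 296.  261.4] [430.6 296.2 261.5]
scene z100
scene [265 176   8  10  37] [496.9 -31.5]
scene [245 184  11  11  76] [557.3 -31.8]
scene [278 188  10  11  61] [492.5  30.8]
scene [259 197  11  11  82] [551.5  31.7]
scene [292 201  11  12  86] [488.  93.]
top z100
top [265 183  10  10  74] [556.  -36.7]
top [246 185   9  10  68] [549.6  27. ]
top [266 203   9   5  33] [496.2 -38.1]
top [227 205  10  10  70] [487.5  88.5]
top [247 204   9   8  57] [492.   26.2]
top [152 251  16   4  49] [348.  349.5]
foot edge row 182.29500268672757 [103.  89.  85.  82.  62.  28.  19.  16.  51. 133. 116. 107. 134.]
(552.4, 91.4) 146.0 166.0
(488.4, 89.8) 248.0 253.0
(554, 27.4) 245.0 253.0
(490, 25.8) 247.0 254.0
(555.6, -36.6) 245.0 253.0
(491.6, -38.2) 210.0 219.0
water1 [343.4 143.8]
gel [163.7 152.4]
cup [120.4 177.9]
dropper [395.2 178. ]
oximeter [376.3 158.9]
knob [332.2 191.4]
((446.6445007324219, -187.69677734375), (126.43070220947266, 83.32606506347656), 8.290555000305176)
```

```bash
python3 -c "
from cell import ctrl
print(ctrl.finish_job())"
```

```text
the job is handed in; nothing more can be done
None
```

The job is handed in (no verdict came back): the plate is under the leg with the mark about 2–3 mm off the foot's axis, the foot is cranked firmly onto it at roughly 1.5 rad past touch, and all five tablets lie in wells of their own.

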